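# Put the staining bench in order

### The job

Tidy up after staining: stand the sand timer, the carton and the dropper bottle upright each inside the white tray whose recess has its shape (hexagonal, rectangular, round), flat on the tray's floor. Lay the black power-supply brick flat in the open white box and then close the box with its lid, fully seated. Keep the glass timer upright all the while, and leave everything at rest.

Things in the scene. Friction and masses are not known exactly. Their poses are not given: they have to be found in the camera images.
- sand_glass: Sand timer, standing, 140 mm high, 90 g: glass (solid to a grip as a 28 mm rod) between two teal hexagonal ends, 50 mm over flats (own x), 57 mm over corners (y). Only the outermost 6 mm of each end is solid (z 134-140 above): grasp it from above across the flats. Fits its tray at any yaw. Origin: centre of the underside; z up.
- test_carton: Closed white carton, standing, 76 mm long (x) x 51 mm wide (y) x 99 mm high, 90 g; grasp across the 51 mm width. Origin: centre of the underside; z up.
- dropper: Brown dropper bottle with a black nozzle cap, standing, 97 mm high, 35 g; round body of 28 mm diameter up to z = 48 mm, narrower above. Origin: centre of the underside; z up.
- adapter: Black power-supply brick in a clear bag, lying flat, 45 mm wide (x) x 92 mm long (y, a short cord stub at -y) x 26 mm high, 120 g; grasp across the 45 mm width. Origin: centre of the underside; z up.
- carton_tray: White rectangular tray, 102 x 77 mm outside, recess 90 mm (x) x 65 mm (y), for the carton (carton length along tray x, either way round); floor 3 mm above the underside, lip 6 mm wide up to 8 mm. Fixed to the table. Origin: centre of the underside; z up.
- hex_tray: White tray with a hexagonal recess 64 mm over the flats (along its x), 76 mm over the outside flats, for the sand timer; floor 3 mm above the underside, lip 6 mm wide up to 8 mm. Fixed to the table. Origin: centre of the underside; z up.
- round_tray: White round tray, 54 mm outside diameter, recess 42 mm diameter, for the dropper bottle; floor 3 mm above the underside, lip 6 mm wide up to 8 mm. Fixed to the table. Origin: centre of the underside; z up.
- box: Open white square box, 128 x 128 mm outside, 41 mm high, walls and floor 4 mm thick (inside 120 x 120 mm, 37 mm deep); sides along its x and y. Fixed to the table. Origin: centre of the underside; z up.
- box_lid: Loose white square lid, 150 g, right way up: plug 108 x 108 x 5 mm below (6 mm play in the box), plate 132 x 132 mm from z = 5 to 11 mm, bar grip on top 50 mm long (x), 24 mm wide (y), z = 11 to 39 mm. Goes on in any of four square positions. Origin: centre of the plug's underside, z up; when seated it is 36 mm above the box's underside.
- microscope: Bystander: a heavy microscope fixed on the table, an obstacle between the left end of the table and the trays. Base 190 mm (x) x 130 mm (y), arm and eyepieces above it up to 300 mm high. Carry things round its front (the robot's side), not through it. Origin: about the centre of the base's underside; z up.
Mind the look-alikes: they are no part of the job. What is shaped like the carton_tray but brown is not meant.

How it is judged:
By the outcome, as a careful person would: the job done as asked, in the order asked, and still so for the second after the job is handed in, with the robot touching nothing.
It also fails if it takes over 138 s, if anything falls off the work surface, if the arm or the gripper's body presses on something with over 40 N, if the wrist force passes 120 N, or if a joint passes its speed limit or range.

### The arm

A 6-joint arm with a two-finger parallel gripper is mounted at the origin on a cart in front of the work surface, level with it; the furniture and walls round the work are solid. World frame = base frame: x ahead of the robot, y to its left, z up, the work surface at z = 0. Lengths are in m, angles in rad, forces in N, time in s.
With the tool pointing down it reaches from about 0.325 to 0.875 m from the base axis. Payload 4.4 kg.
Tool frame: the origin (TCP) lies midway between the tips of the shut fingers; the grasp point (between the pads) lies 19 mm behind it; y points along the fingers, x is the direction in which the jaws open and shut, and the axes are right-handed (so a half turn about y gives the same grasp; the last joint's range is limited). The gripper opens to 85 mm and grips with 20 to 120 N. Pads are 22 mm wide; open, the fingers measure 114 mm over their backs; the gripper's body (76 mm by 85 mm) begins 54 mm behind the grasp point. The pads swing forward as they close: fully open they stand 13 mm farther back than shut.
Start: joints at [1.151, 0.207, 1.542, -0, 1.393, -0.15], TCP at [0.153, 0.554, 0.204] pointing down, gripper open.
Joint ranges: [-2.73, 2.73], [-0.86, 2.22], [0.23, 2.46], [-1.11, 4.25], [0.08, 2.63], [-2.82, 2.82]. Speed limits (rad/s): [2.79, 2.79, 3.14, 3.14, 3.14, 3.14].

### API

Orientations are given as a rotation vector (axis times angle).
In Python, from cell import ctrl gives the robot as it stands.
- The arm moves only by the shell command python3 -m pendant 'ROWS' [OPENING] [FORCE]. ROWS is JSON, a list of rows, each a list of 2 entries, a list of its own where there are three numbers: the shift along the tool's x, y, z normalised to -1 to 1, where 1 is 30 cm, then the turn, a rotation vector about the tool's x, y, z normalised to -1 to 1, where 1 is 1.5 rad. A call has 1 to 10 rows; each row is the pose to reach, as a shift and turn from the pose commanded when the call began, along the tool's axes at that moment; what a row does not reach only later rows make up. A row lasts 1/12 s, in which the tool goes at most 41.7 mm and 7.16 degrees, less where a joint would pass 70% of its speed; a pose out of reach is approached as far as the arm can. A call with a number of a shift or a turn outside -1 to 1 is refused whole. A call with a gripper value outside its range is refused whole. OPENING is the opening, from 0 (shut) to 1 (fully open), set as the call begins (- or left out, the last holds). The fingers move at their own pace and stop on an object; FORCE is the grip in N (left out, the last holds). Time passes only in rows, so rows that repeat a pose let the fingers close. It gives the time, the measured TCP pose, the force and the opening at its end, in the units of the state.
- ctrl.get_obs(): the state, without advancing time (a new reading comes with each control period).
- ctrl.capture(name): name is "scene" or "top" or "wrist"; returns a dict with "color" (400x640x3 uint8, red, green, blue), "fx", "fy", "cx", "cy" (pixels), "view" (4x4, takes a point from world to camera coordinates); the wrist camera has in their place "tool_from_camera" (4x4, takes a point from camera to tool coordinates, whose origin is the TCP and whose axes are the tool frame's). Camera axes: x right, y down, z forward; pixel columns grow to the right and rows downward; lengths in m; the calibration is good to about 2 mm. A picture is of the moment at which its call begins: read the wrist's pose just before it. There is no depth.
- ctrl.close_job(): hands the job in, once; it reports no verdict.
The state is a dict: "t": time; "joint_pos": joint angles; "qvel": joint speeds; "joint_torque": joint torques, N m; "ee_pos": TCP position; "orientation": TCP orientation; "ft_force": force on the tool from outside, world axes, zero at the start; "wrist_torque": the same for the moment, N m; "width": finger opening in m.
Only numpy, scipy, OpenCV 4.12 (cv2) and the standard library are available. Lean on these libraries where they do the work, as an engineer would, in place of code of your own. Each camera call takes 0.05 s, during which the arm holds its last target. There are 200 camera calls.

## Working session

There is one attempt and no reset: what is moved stays moved. The work goes in short steps, Python scripts to look and compute and a shell command to move; the robot and the scene stay as the last step left them, time stands still between calls to the robot, and variables do not carry over. Pictures are saved under pics/ and viewed, about 12 in all and at most 16, crops included, and the job is handed in when it is done.

```bash
ls; mkdir -p pics
python3 - <<'E'
from cell import ctrl
import cv2,json,numpy as np
o=ctrl.get_obs();print({k:np.round(v,3).tolist() for k,v in o.items()})
for n in("scene","top"):
    c=ctrl.capture(n);cv2.imwrite(f"pics/{n}0.png",c["color"][:,:,::-1])
    np.savez(f"pics/{n}0.npz",**c)
    print(n,c["fx"],c["fy"],c["cx"],c["cy"],np.round(c["view"],4).tolist())
E
```

```text
pics
{'t': 0.0, 'joint_pos': [1.152, 0.207, 1.543, 0.0, 1.393, -0.15], 'qvel': [-0.0, -0.001, 0.001, 0.001, -0.0, 0.001], 'joint_torque': [-0.0, -38.306, -29.159, -0.0, 0.011, 0.0], 'ee_pos': [0.152, 0.554, 0.203], 'orientation': [-1.326, -1.007, 1.011], 'ft_force': [-0.207, -0.604, 0.251], 'wrist_torque': [0.028, 0.057, -0.034], 'width': 0.085}
scene 379.58402149302185 379.58402149302185 326.4885232212537 200.32677468467972 [[0.8944, -0.4471, 0.0098, -0.4114], [-0.2431, -0.5046, -0.8284, 0.1978], [0.3754, 0.7386, -0.56, 0.9193], [0.0, 0.0, 0.0, 1.0]]
top 432.18428447311805 432.18428447311805 325.1280611965121 203.85543396397702 [[-0.0223, -0.9996, 0.0199, 0.0862], [-0.9912, 0.0195, -0.1307, 0.5026], [0.1303, -0.0227, -0.9912, 1.2763], [0.0, 0.0, 0.0, 1.0]]
```

View pics/scene0.png

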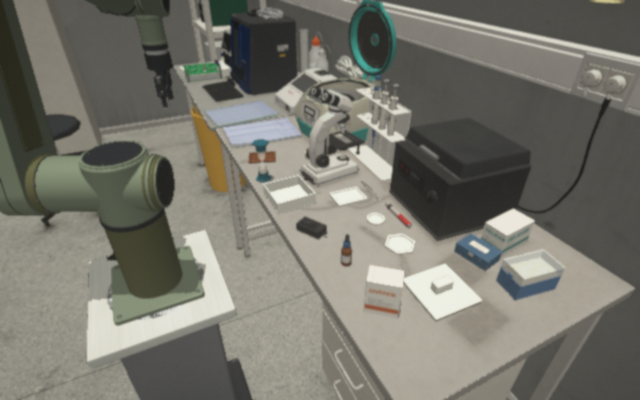

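View pics/top0.png

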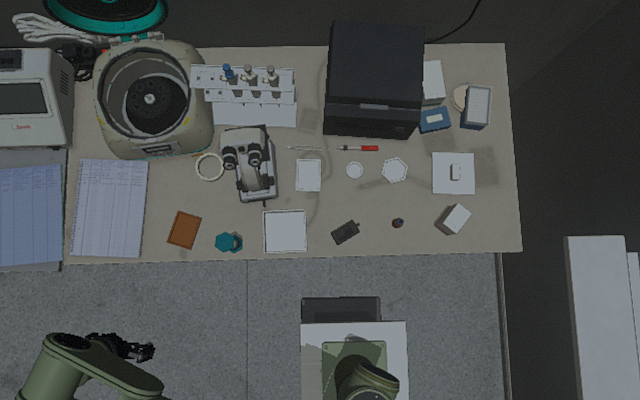

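Top view candidates:
- **Timer:** teal hexagon (229,242).
- **Adapter:** (345,232).
- **Dropper:** (397,223).
- **Carton:** (455,219). Look-alikes are the white/blue boxes at (432,83) and (476,106).
- **Box:** white and open (285,231). The blue-sided box at (476,106) is a look-alike.
- **Rectangular tray:** white (308,175). The brown one (184,230) is the decoy.
- **Round tray:** (354,171). The white ring at (209,166) is a look-alike.
- **Hex tray:** (394,171).
- **Lid:** (453,173).

Now I'll check these in a close crop.

```bash
cat > h.py <<'E'
import numpy as np,cv2
from scipy.spatial.transform import Rotation as R
def ray(c,uv,z):
    V=np.array(c["view"]);Rm=V[:3,:3];C=-Rm.T@V[:3,3]
    uv=np.atleast_2d(uv);d=np.c_[(uv[:,0]-c["cx"])/c["fx"],(uv[:,1]-c["cy"])/c["fy"],np.ones(len(uv))]@Rm
    return C+d*((z-C[2])/d[:,2])[:,None]
def proj(c,P):
    V=np.array(c["view"]);p=np.atleast_2d(P)@V[:3,:3].T+V[:3,3]
    return np.c_[p[:,0]/p[:,2]*c["fx"]+c["cx"],p[:,1]/p[:,2]*c["fy"]+c["cy"]]
def grab(ctrl,name="wrist"):
    o=ctrl.get_obs();c=dict(ctrl.capture(name))
    if name=="wrist":
        T=np.eye(4);T[:3,:3]=R.from_rotvec(o["orientation"]).as_matrix();T[:3,3]=o["ee_pos"]
        c["view"]=np.linalg.inv(T@np.array(c["tool_from_camera"]))
    return c
def rel(o,pos,jaw_yaw=None):
    "shift/turn in row units from pose o to TCP pos, tool down, jaw x axis at world yaw"
    M=R.from_rotvec(o["orientation"]).as_matrix()
    s=M.T@(np.array(pos)-o["ee_pos"])/0.3
    if jaw_yaw is None: return s,None
    best=None
    for k in(0,np.pi):
        a=jaw_yaw+k;x=np.array([np.cos(a),np.sin(a),0]);y=np.array([0,0,-1.]);G=np.c_[x,y,np.cross(x,y)]
        t=R.from_matrix(M.T@G).as_rotvec()
        if best is None or np.linalg.norm(t)<np.linalg.norm(best):best=t
    return s,best/1.5
E
python3 - <<'E'
from h import *
c=dict(np.load("pics/top0.npz"))
im=c["color"][:,:,::-1]
cr=im[145:262,160:490];cv2.imwrite("pics/crop1.png",cv2.resize(cr,None,fx=2.4,fy=2.4,interpolation=cv2.INTER_CUBIC))
M=R.from_rotvec([-1.326,-1.007,1.011]).as_matrix();print(M.round(3))
for n,uv,z in [("timer",(229,242),.14),("adapter",(345,232),.026),("dropper",(397,223),.05),("carton",(455,219),.09),("box",(285,231),.03),("rect",(308,175),.005),("round",(354.5,171),.005),("hex",(394.5,171),.005),("lid",(453.5,173),.011)]:
    print(n,ray(c,uv,z).round(3))
E
```

```text
[[ 0.266 -0.001 -0.964]
 [ 0.964 -0.003  0.266]
 [-0.003 -1.     0.   ]]
timer [[0.39  0.343 0.14 ]]
adapter [[0.418 0.017 0.026]]
dropper [[ 0.44  -0.137  0.05 ]]
carton [[ 0.445 -0.298  0.09 ]]
box [[0.425 0.198 0.03 ]]
rect [[0.6   0.126 0.005]]
round [[ 0.61  -0.019  0.005]]
hex [[ 0.607 -0.145  0.005]]
lid [[ 0.596 -0.328  0.011]]
```

View pics/crop1.png

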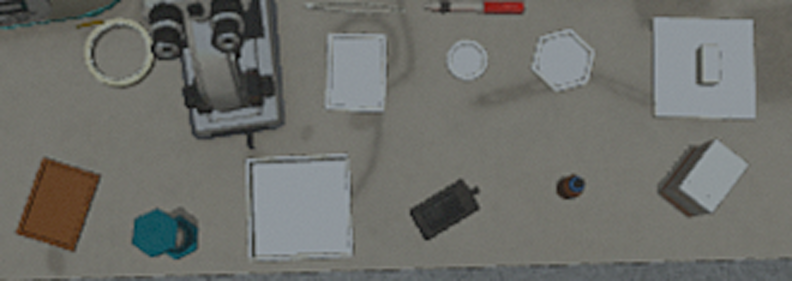

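The crop confirms the choices: all three trays and the box are white, and the brown tray at left and the ring are decoys. Next I'll get poses from the corners.

Run:
```python
from h import *
from cell import ctrl
c=dict(np.load("pics/top0.npz"))
S={"rect":(.008,[(329,32),(387,33),(384,111),(325,109)]),"box":(.041,[(247,157),(350,154),(353,258),(250,262)]),
"lid":(.011,[(653,17),(754,19),(755,118),(654,116)]),"carton":(.099,[(714,140),(748,166),(711,213),(678,187)]),
"adapter":(.026,[(410,209),(463,179),(481,209),(428,240)]),"timer":(.14,[(132,233),(156,209),(183,222),(180,246),(155,258),(133,246)]),
"hex":(.008,[(533,62),(544,32),(576,29),(595,56),(582,87),(550,90)]),"round":(.008,[(446,60),(489,60),(467,39),(467,81)])}
for n,(z,p) in S.items():
    P=ray(c,(np.array(p)+.5)/2.4-.5+[160,145],z)
    e=np.roll(P,-1,0)-P
    print(n,P.mean(0).round(4),"len",np.linalg.norm(e,axis=1).round(3),"yaw",np.degrees(np.arctan2(e[:,1],e[:,0])).round(0))
print("dropper",ray(c,(np.array([571,187])+.5)/2.4-.5+[160,145],.048))
w=grab(ctrl);print(w["fx"],w["cx"],w["cy"],np.round(w["tool_from_camera"],3).tolist())
for n,yaw in(("timer",0),):
  print(rel(ctrl.get_obs(),[.39,.343,.30],np.radians(90)),rel(ctrl.get_obs(),[.39,.343,.30],np.radians(60)))
```

```text
rect [0.6011 0.1258 0.008 ] len [0.075 0.103 0.076 0.102] yaw [-92. 177.  87.  -4.]
box [0.4236 0.1979 0.041 ] len [0.128 0.129 0.127 0.13 ] yaw [ -89. -179.   91.    1.]
lid [ 0.5974 -0.3268  0.011 ] len [0.133 0.131 0.131 0.131] yaw [-92. 177.  88.  -3.]
carton [ 0.4464 -0.3004  0.099 ] len [0.051 0.073 0.049 0.073] yaw [-130.  139.   50.  -40.]
adapter [0.4186 0.0163 0.026 ] len [0.077 0.044 0.077 0.045] yaw [ -62. -151.  119.   29.]
timer [0.388  0.3541 0.14  ] len [0.038 0.034 0.027 0.031 0.029 0.015] yaw [ -45. -117.  173.  115.   61.    5.]
hex [ 0.6118 -0.144   0.008 ] len [0.043 0.042 0.043 0.045 0.042 0.043] yaw [ -22.  -86. -147.  155.   94.   29.]
round [ 0.6132 -0.0186  0.008 ] len [0.056 0.04  0.056 0.039] yaw [-91.  44. 178.  43.]
dropper [[ 0.44147981 -0.13902741  0.048     ]]
285.21324629991244 319.8118143487766 196.1839281798213 [[1.0, 0.0, 0.0, 0.0], [0.0, -0.286, 0.958, -0.17], [0.0, -0.958, -0.286, 0.074], [0.0, 0.0, 0.0, 1.0]]
(array([-0.46768206, -0.32355159, -0.94989278]), array([-0.00034056, -0.17916371, -0.00117539])) (array([-0.46768206, -0.32355159, -0.94989278]), array([-2.47321879e-05,  1.69902044e-01, -1.22311067e-03]))
```

```bash
python3 -m pendant '[[[-0.2,-0.32,-0.4],[0,-0.18,0]],[[-0.2,-0.32,-0.4],[0,-0.18,0]],[[-0.2,-0.32,-0.4],[0,-0.18,0]],[[-0.2,-0.32,-0.4],[0,-0.18,0]],[[-0.47,-0.32,-0.95],[0,-0.18,0]],[[-0.47,-0.32,-0.95],[0,-0.18,0]],[[-0.47,-0.32,-0.95],[0,-0.18,0]],[[-0.47,-0.32,-0.95],[0,-0.18,0]],[[-0.47,-0.32,-0.95],[0,-0.18,0]],[[-0.47,-0.32,-0.95],[0,-0.18,0]]]' 1 30
python3 - <<'E'
from h import *
from cell import ctrl
o=ctrl.get_obs();print(o["t"],o["ee_pos"],np.abs(o["qvel"]).max())
w=grab(ctrl);np.savez("pics/w1.npz",**w);cv2.imwrite("pics/w1.png",w["color"][:,:,::-1])
E
```

```text
t: 0.98
ee_pos: [0.3927, 0.3397, 0.2992]
orientation: [-1.213, -1.205, 1.207]
ft_force: [0.8, -0.4, -1.9]
width: 0.0855
0.9833 [0.39274223 0.33974885 0.29915607] 0.06746526220053091
```

View pics/w1.png

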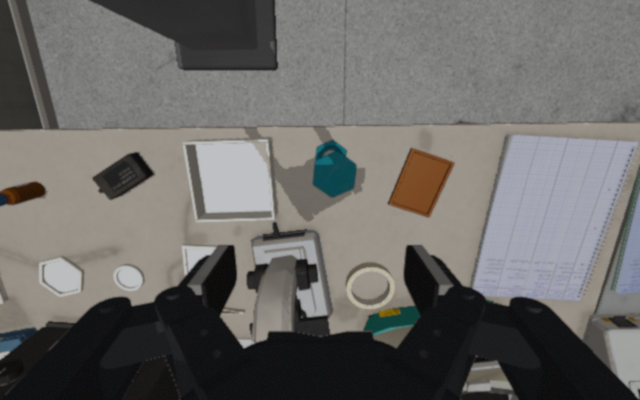

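```bash
cat >> h.py <<'E'
def hexa(x,y,yaw,z,f=.05):
    a=yaw+np.radians(30+60*np.arange(6));r=f/np.sqrt(3)
    return np.c_[x+r*np.cos(a),y+r*np.sin(a),np.full(6,z)]
def hull_fit(c,mask,polys,x0):
    "fit params so projected convex polys (union) match mask"
    from scipy.optimize import minimize
    S=8
    def cost(p):
        m=np.zeros(mask.shape,np.uint8)
        for P in polys(p):
            q=cv2.convexHull(proj(c,P).astype(np.float32))
            cv2.fillConvexPoly(m,np.round(q*256).astype(np.int32),255,cv2.LINE_AA,8)
        return np.abs(m/255.-mask).sum()/max(mask.sum(),1)
    best=None
    for dy in np.linspace(-.5,.5,5):
        s=np.array(x0,float);s[2]+=dy
        sim=np.vstack([s]+[s+d for d in np.diag([.008,.008,.2])])
        r=minimize(cost,s,method="Nelder-Mead",options=dict(initial_simplex=sim,xatol=1e-4,fatol=1e-5))
        if best is None or r.fun<best.fun:best=r
    return best.x,best.fun
E
python3 - <<'E'
from h import *
for n in("w1","top0"):
    c=dict(np.load(f"pics/{n}.npz"));h=cv2.cvtColor(c["color"],cv2.COLOR_RGB2HSV)
    m=((h[...,0]>80)&(h[...,0]<100)&(h[...,1]>100)&(h[...,2]>30)).astype(np.uint8)
    k,l,st,ce=cv2.connectedComponentsWithStats(m)
    q=proj(c,[.39,.343,.14])[0];i=min(range(1,k),key=lambda i:np.hypot(*(ce[i]-q))+(st[i,4]<60)*1e4)
    print(st[i]);mm=(l==i).astype(float)
    f=lambda p:[np.r_[hexa(*p,.14),hexa(*p,.134)],np.r_[hexa(*p,.0),hexa(*p,.006)]]
    print(n,hull_fit(c,mm,f,[.388,.345,0.3]))
E
```

```text
[ 313  141   43   56 1699]
w1 (array([0.38949618, 0.35655173, 0.37609116]), np.float64(0.17298757054322614))
[215 232  27  21 370]
top0 (array([0.39237467, 0.35590807, 0.45480748]), np.float64(0.3383677795442501))
```

Run:
```python
from h import *
from cell import ctrl
for n in("w1","top0"):
    c=dict(np.load(f"pics/{n}.npz"));h=cv2.cvtColor(c["color"],cv2.COLOR_RGB2HSV)
    m=((h[...,0]>80)&(h[...,0]<100)&(h[...,1]>100)&(h[...,2]>30)).astype(np.uint8)
    k,l,st,ce=cv2.connectedComponentsWithStats(m)
    q=proj(c,[.39,.343,.14])[0];i=min(range(1,k),key=lambda i:np.hypot(*(ce[i]-q))+(st[i,4]<60)*1e4)
    mm=(l==i).astype(float)
    for t in (.015,.03):
      f=lambda p:[np.r_[hexa(*p,.14),hexa(*p,.14-t)],np.r_[hexa(*p,.0),hexa(*p,t)]]
      print(n,t,hull_fit(c,mm,f,[.388,.35,0.3]))
print(rel(ctrl.get_obs(),[.39,.356,.20],1.45))
```

```text
w1 0.015 (array([0.3894009 , 0.35654161, 0.37903376]), np.float64(0.17854331844568316))
w1 0.03 (array([0.3893061 , 0.35642223, 0.38457023]), np.float64(0.1856247619707094))
top0 0.015 (array([ 0.39127396,  0.35639195, -0.28194933]), np.float64(0.3456385797562268))
top0 0.03 (array([0.39121139, 0.35639597, 0.75903658]), np.float64(0.3515633280339163))
(array([0.04904693, 0.33060536, 0.0033842 ]), array([-0.00066899,  0.07866163, -0.00024987]))
```

```bash
python3 -m pendant '[[[0.055,0.15,0],[0,0.092,0]],[[0.055,0.25,0],[0,0.092,0]],[[0.055,0.33,0],[0,0.092,0]],[[0.055,0.40,0],[0,0.092,0]],[[0.055,0.47,0],[0,0.092,0]],[[0.055,0.52,0],[0,0.092,0]],[[0.055,0.57,0],[0,0.092,0]],[[0.055,0.61,0],[0,0.092,0]],[[0.055,0.62,0],[0,0.092,0]],[[0.055,0.62,0],[0,0.092,0]]]' 1 30
python3 - <<'E'
from h import *
from cell import ctrl
o=ctrl.get_obs();print(o["t"],o["ee_pos"],np.abs(o["qvel"]).max(),rel(o,[.39,.3565,.113],1.43))
w=grab(ctrl);np.savez("pics/w2.npz",**w);cv2.imwrite("pics/w2.png",w["color"][:,:,::-1])
E
```

```text
t: 1.87
ee_pos: [0.3885, 0.3593, 0.1126]
orientation: [-1.27, -1.106, 1.111]
ft_force: [0.6, 0.6, 0.2]
width: 0.0853
1.8667 [0.38852817 0.35932156 0.11255312] 0.03232582387391331 (array([-0.0086578 , -0.00148937, -0.00612947]), array([-0.00145888,  0.00344549, -0.00105667]))
```

View pics/w2.png

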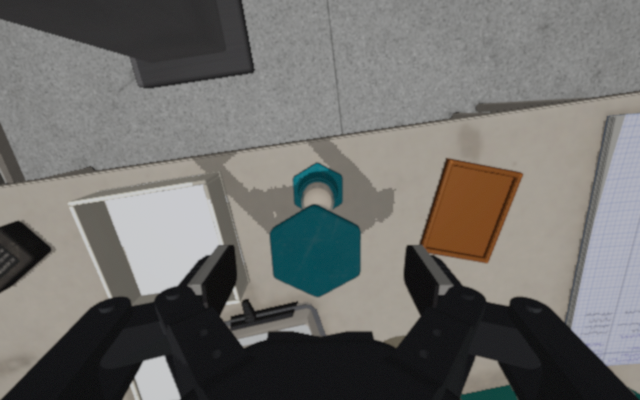

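The wrist view shows the teal top at (316,250), with its flats square to the jaws and nearly centred. I'll close on it.

```bash
python3 -m pendant '[[[-0.008,0,0],[0,0,0]],[[-0.008,0,0],[0,0,0]],[[-0.008,0,0],[0,0,0]],[[-0.008,0,0],[0,0,0]],[[-0.008,0,0],[0,0,0]],[[-0.008,0,0],[0,0,0]],[[-0.008,0,0],[0,0,0]],[[-0.008,0,0],[0,0,0]]]' 0.3 40
python3 -m pendant '[[[0,-0.03,0],[0,0,0]],[[0,-0.07,0],[0,0,0]],[[0,-0.12,0],[0,0,0]],[[0,-0.18,0],[0,0,0]],[[0,-0.24,0],[0,0,0]],[[0,-0.29,0],[0,0,0]],[[0,-0.33,0],[0,0,0]],[[0,-0.35,0],[0,0,0]],[[0,-0.36,0],[0,0,0]],[[0,-0.36,0],[0,0,0]]]'
python3 - <<'E'
from h import *
from cell import ctrl
o=ctrl.get_obs();print(o["t"],o["ee_pos"],o["width"])
w=grab(ctrl);cv2.imwrite("pics/w3.png",w["color"][:,:,::-1])
for p in ([.42,.1,.225],[.6118,-.144,.225]):print(rel(o,p,np.radians(64)))
E
```

```text
t: 2.58
ee_pos: [0.3897, 0.3568, 0.1137]
orientation: [-1.271, -1.108, 1.108]
ft_force: [0.5, -0.1, 0.3]
width: 0.0257
t: 3.42
ee_pos: [0.3899, 0.357, 0.2224]
orientation: [-1.271, -1.109, 1.107]
ft_force: [0.8, 0.5, -0.1]
width: 0.0257
3.4167 [0.38994164 0.35701762 0.22243447] 0.02572318171879902
(array([-0.8350519 , -0.00899417, -0.21609702]), array([0.0005366 , 0.21132729, 0.00060899]))
(array([-1.55360243, -0.00885277, -0.96037072]), array([0.0005366 , 0.21132729, 0.00060899]))
```

View pics/w3.png

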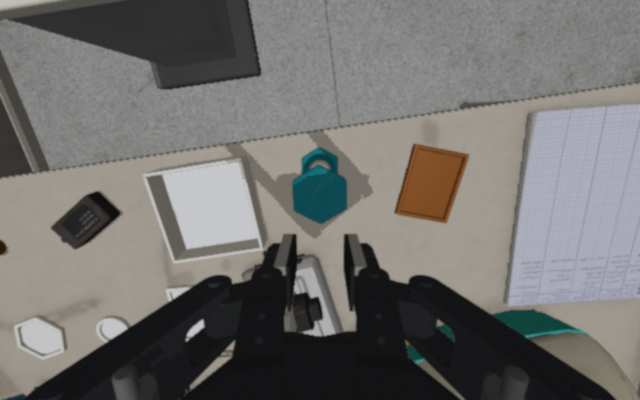

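Run:
```python
from h import *
from cell import ctrl
w=grab(ctrl);np.savez("pics/w3.npz",**w)
for n in("w2","w3"):
    c=dict(np.load(f"pics/{n}.npz"));h=cv2.cvtColor(c["color"],cv2.COLOR_RGB2HSV)
    m=((h[...,0]>80)&(h[...,0]<100)&(h[...,1]>100)&(h[...,2]>30)).astype(np.uint8);m[325:]=0
    k,l,st,ce=cv2.connectedComponentsWithStats(m)
    i=1+st[1:,4].argmax();print(st[i])
    mm=(l==i).astype(float)
    f=lambda p:[np.r_[hexa(*p,.14),hexa(*p,.134)],np.r_[hexa(*p,.0),hexa(*p,.006)]]
    print(n,hull_fit(c,mm,f,[.388,.35,0.3]))
    cv2.imwrite(f"pics/{n}c.png",c["color"][190:330,190:450,::-1])
a,b=cv2.imread("pics/w2c.png"),cv2.imread("pics/w3c.png")
cv2.imwrite("pics/cmp.png",cv2.resize(np.vstack([a,b]),None,fx=2.1,fy=2.1,interpolation=cv2.INTER_CUBIC))
```

```text
[ 271  205   89   91 6159]
w2 (array([0.39180793, 0.35666132, 0.43040858]), np.float64(0.42805395579241595))
[ 293  149   54   75 2822]
w3 (array([0.38951413, 0.35714024, 0.44489   ]), np.float64(0.16713636553132946))
```

View pics/cmp.png

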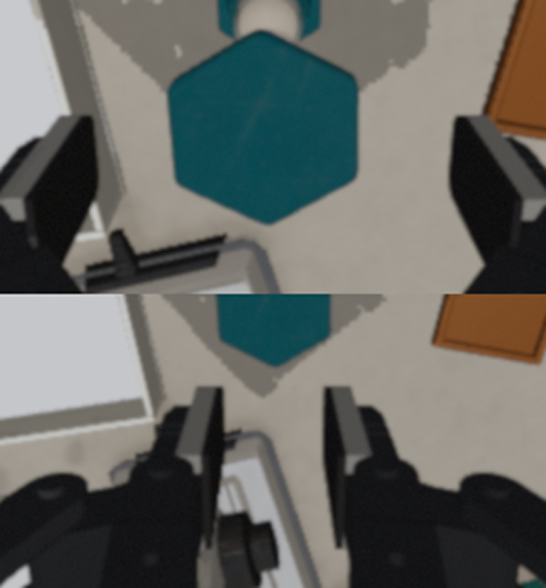

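The pads passed above the cap without touching it. In the pictures the pad tips sit about 30 mm behind the TCP at this opening, so I'll go about 20 mm lower.

```bash
python3 -m pendant '[[[0,0,0],[0,0,0]],[[0,0,0],[0,0,0]],[[0,0,0],[0,0,0]],[[0,0.1,0],[0,0,0]],[[0,0.2,0],[0,0,0]],[[0,0.3,0],[0,0,0]],[[0,0.36,0],[0,0,0]],[[0,0.41,0],[0,0,0]],[[0,0.43,0],[0,0,0]],[[0,0.43,0],[0,0,0]]]' 1 40
python3 -m pendant '[[[0,0,0],[0,0,0]],[[0,0,0],[0,0,0]],[[0,0,0],[0,0,0]],[[0,0,0],[0,0,0]],[[0,0,0],[0,0,0]],[[0,0,0],[0,0,0]],[[0,0,0],[0,0,0]]]' 0.4 40
```

```text
t: 4.35
ee_pos: [0.3882, 0.3558, 0.0906]
orientation: [-1.27, -1.104, 1.112]
ft_force: [0.0, 0.1, 0.2]
width: 0.0854
t: 4.93
ee_pos: [0.3912, 0.3576, 0.0946]
orientation: [-1.272, -1.111, 1.105]
ft_force: [0.7, -1.0, 5.5]
width: 0.0485
```

```bash
python3 -m pendant '[[[0,-0.02,0],[0,0,0]],[[0,-0.05,0],[0,0,0]],[[0,-0.10,0],[0,0,0]],[[0,-0.16,0],[0,0,0]],[[0,-0.22,0],[0,0,0]],[[0,-0.27,0],[0,0,0]],[[0,-0.30,0],[0,0,0]],[[0,-0.32,0],[0,0,0]],[[0,-0.33,0],[0,0,0]],[[0,-0.33,0],[0,0,0]]]'
python3 - <<'E'
from h import *
from cell import ctrl
o=ctrl.get_obs();print(o["t"],o["ee_pos"],o["width"],o["ft_force"])
w=grab(ctrl);np.savez("pics/w4.npz",**w);cv2.imwrite("pics/w4.png",w["color"][:,:,::-1])
for p in ([.42,.1,.195],[.6118,-.144,.195]):print(rel(o,p,np.radians(64)))
E
```

```text
t: 5.77
ee_pos: [0.3897, 0.3569, 0.1919]
orientation: [-1.271, -1.108, 1.108]
ft_force: [-0.3, 0.2, 0.3]
width: 0.0485
5.7667 [0.38965225 0.35686885 0.19189854] 0.048453580067957094 [-0.32115234  0.18566944  0.34932076]
(array([-0.83443906, -0.01045535, -0.21695884]), array([6.35956241e-05, 2.11342700e-01, 1.27162134e-04]))
(array([-1.5530067 , -0.01048722, -0.96121602]), array([6.35956241e-05, 2.11342700e-01, 1.27162134e-04]))
```

View pics/w4.png

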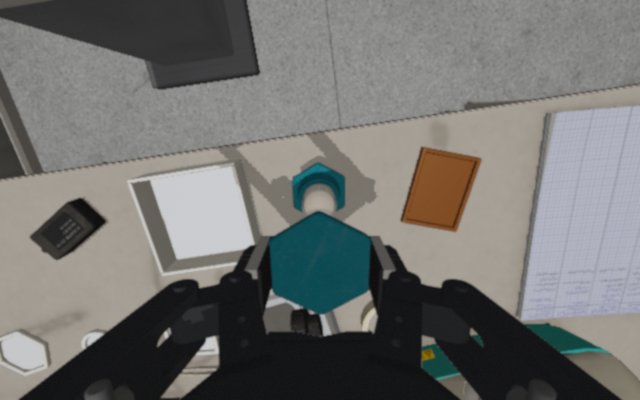

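The timer is held with its cap level between the pads and its base clear of the table. I'll carry it round the front of the microscope.

```bash
python3 -m pendant '[[[-0.04,-0.01,-0.01],[0,0,0]],[[-0.12,-0.02,-0.03],[0,0,0]],[[-0.22,-0.03,-0.06],[0,0,0]],[[-0.33,-0.03,-0.09],[0,0,0]],[[-0.44,-0.03,-0.12],[0,0,0]],[[-0.55,-0.03,-0.15],[0,0,0]],[[-0.65,-0.03,-0.17],[0,0,0]],[[-0.74,-0.03,-0.19],[0,0,0]],[[-0.80,-0.03,-0.21],[0,0,0]],[[-0.83,-0.03,-0.22],[0,0,0]]]'
python3 -m pendant '[[[-0.04,0,-0.04],[0,0.01,0]],[[-0.11,0,-0.11],[0,0.03,0]],[[-0.19,0,-0.20],[0,0.05,0]],[[-0.28,0,-0.29],[0,0.08,0]],[[-0.37,0,-0.38],[0,0.11,0]],[[-0.46,0,-0.48],[0,0.14,0]],[[-0.55,0,-0.57],[0,0.17,0]],[[-0.63,0,-0.65],[0,0.19,0]],[[-0.69,0,-0.71],[0,0.21,0]],[[-0.72,0,-0.745],[0,0.21,0]]]'
python3 -m pendant '[[[0,0,0],[0,0,0]],[[0,0,0],[0,0,0]],[[0,0,0],[0,0,0]]]'
python3 - <<'E'
from h import *
from cell import ctrl
o=ctrl.get_obs();print(o["t"],o["ee_pos"],o["width"],o["ft_force"])
w=grab(ctrl);np.savez("pics/w5.npz",**w)
c=grab(ctrl,"scene");np.savez("pics/s5.npz",**c)
t=grab(ctrl,"top");np.savez("pics/t5.npz",**t)
a=cv2.resize(w["color"][:,:,::-1],(480,300));b=cv2.resize(c["color"][150:300,280:520,::-1],(480,300))
cv2.imwrite("pics/v5.png",np.vstack([a,b]))
print(rel(o,[.6118,-.144,.098],np.radians(64)))
E
```

```text
t: 6.65
ee_pos: [0.4204, 0.0984, 0.1999]
orientation: [-1.272, -1.104, 1.107]
ft_force: [0.3, -0.1, -1.3]
width: 0.0483
t: 7.48
ee_pos: [0.614, -0.1461, 0.1993]
orientation: [-1.39, -0.867, 0.869]
ft_force: [-0.1, -0.2, -1.6]
width: 0.048
t: 7.73
ee_pos: [0.6122, -0.1422, 0.1998]
orientation: [-1.387, -0.87, 0.871]
ft_force: [1.1, 1.2, -1.0]
width: 0.0487
7.7333 [ 0.61216598 -0.14224696  0.19982896] 0.04866232324235741 [ 1.06585854  1.21548749 -0.98535752]
(array([-0.00587683,  0.33942397, -0.00225885]), array([-0.00158945,  0.00177836,  0.00016696]))
```

View pics/v5.png

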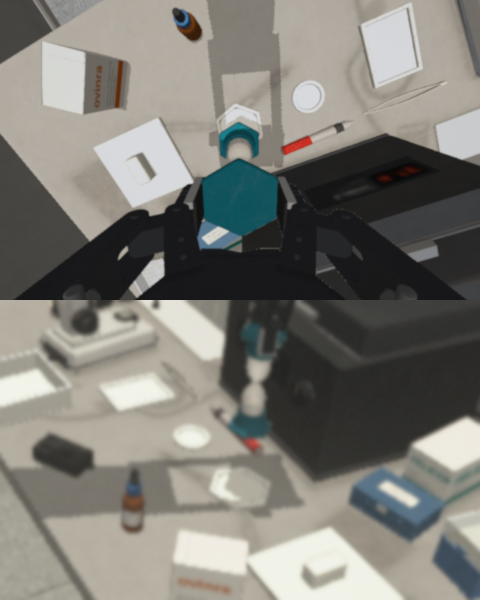

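```bash
python3 -m pendant '[[[-0.007,0.04,-0.004],[0,0,0]],[[-0.007,0.10,-0.004],[0,0,0]],[[-0.007,0.17,-0.004],[0,0,0]],[[-0.007,0.23,-0.004],[0,0,0]],[[-0.007,0.27,-0.004],[0,0,0]],[[-0.007,0.29,-0.004],[0,0,0]],[[-0.007,0.305,-0.004],[0,0,0]],[[-0.007,0.315,-0.004],[0,0,0]],[[-0.007,0.32,-0.004],[0,0,0]],[[-0.007,0.32,-0.004],[0,0,0]]]'
python3 -m pendant '[[[0,0.005,0],[0,0,0]],[[0,0.01,0],[0,0,0]],[[0,0.015,0],[0,0,0]],[[0,0.018,0],[0,0,0]],[[0,0.018,0],[0,0,0]],[[0,0.018,0],[0,0,0]]]'
```

```text
t: 8.72
ee_pos: [0.6138, -0.1459, 0.1053]
orientation: [-1.391, -0.871, 0.87]
ft_force: [0.9, 0.5, -0.9]
width: 0.0485
t: 9.22
ee_pos: [0.6132, -0.1457, 0.0992]
orientation: [-1.39, -0.87, 0.87]
ft_force: [0.3, 0.6, -0.7]
width: 0.0483
```

```bash
python3 -m pendant '[[[0,0.003,0],[0,0,0]],[[0,0.005,0],[0,0,0]],[[0,0.007,0],[0,0,0]],[[0,0.007,0],[0,0,0]]]'
python3 - <<'E'
from h import *
from cell import ctrl
o=ctrl.get_obs();print(o["ft_force"])
w=grab(ctrl);c=grab(ctrl,"scene")
a=w["color"][100:330,200:440,::-1];b=cv2.resize(c["color"][180:290,360:480,::-1],(480,440),interpolation=cv2.INTER_CUBIC)
a=cv2.resize(a,(300,288));a=cv2.copyMakeBorder(a,0,152,0,0,0)
cv2.imwrite("pics/v6.png",np.hstack([a,b]))
E
```

```text
t: 9.55
ee_pos: [0.6136, -0.1459, 0.0977]
orientation: [-1.39, -0.871, 0.87]
ft_force: [0.1, -0.5, 1.8]
width: 0.0484
[ 0.1394668  -0.52872999  1.82535924]
```

View pics/v6.png

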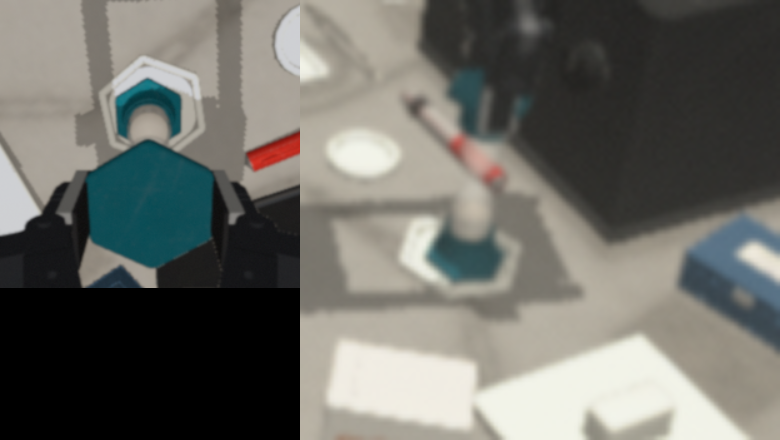

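The timer's base is inside the hexagonal recess and aligned, with contact felt (1.8 N). I'll release and rise.

```bash
python3 -m pendant '[[[0,0,0],[0,0,0]],[[0,0,0],[0,0,0]],[[0,0,0],[0,0,0]],[[0,0,0],[0,0,0]],[[0,-0.1,0],[0,0,0]],[[0,-0.2,0],[0,0,0]],[[0,-0.32,0],[0,0,0]],[[0,-0.42,0],[0,0,0]],[[0,-0.5,0],[0,0,0]],[[0,-0.5,0],[0,0,0]]]' 1 40
python3 - <<'E'
from h import *
from cell import ctrl
o=ctrl.get_obs();print(o["t"],o["ee_pos"],o["joint_pos"].round(2) if hasattr(o["joint_pos"],"round") else o["joint_pos"])
print(rel(o,[.446,-.30,.22],np.radians(50)))
E
```

```text
t: 10.48
ee_pos: [0.6169, -0.147, 0.2549]
orientation: [-1.4, -0.878, 0.865]
ft_force: [0.9, -0.9, 1.4]
width: 0.0851
10.4833 [ 0.61686467 -0.14697998  0.25494873] [-0.37  0.29  1.33  0.    1.5  -1.49]
(array([-0.70763054,  0.11188541,  0.29131761]), array([0.00860434, 0.16431883, 0.00182749]))
```

```bash
python3 -m pendant '[[[-0.1,0,0.04],[0,0.16,0]],[[-0.2,0,0.08],[0,0.16,0]],[[-0.32,0.02,0.13],[0,0.16,0]],[[-0.44,0.05,0.18],[0,0.16,0]],[[-0.56,0.08,0.23],[0,0.16,0]],[[-0.65,0.1,0.27],[0,0.16,0]],[[-0.7,0.11,0.29],[0,0.16,0]],[[-0.705,0.11,0.29],[0,0.16,0]],[[-0.705,0.11,0.29],[0,0.16,0]]]'
cat >> h.py <<'E'
def box3(p,l,w,z0,z1):
    c,s=np.cos(p[2]),np.sin(p[2])
    return np.array([[p[0]+c*a*l/2-s*b*w/2,p[1]+s*a*l/2+c*b*w/2,z] for a in(-1,1) for b in(-1,1) for z in(z0,z1)])
E
python3 - <<'E'
from h import *
from cell import ctrl
t=grab(ctrl,"top");tm=t["color"]
w=grab(ctrl);np.savez("pics/w7.npz",**w)
cc=tm[150:240,330:490,::-1];cc=cv2.resize(cc,(640,360),interpolation=cv2.INTER_CUBIC)
g=cv2.resize(w["color"][:,:,::-1],(384,240));g=cv2.copyMakeBorder(g,0,0,0,256,0)
cv2.imwrite("pics/v7.png",np.vstack([cc,g]))
o=ctrl.get_obs();print(o["t"],o["ee_pos"],proj(w,[.446,-.3,.099]))
E
```

```text
t: 11.23
ee_pos: [0.4418, -0.2982, 0.2133]
orientation: [-1.459, -0.684, 0.684]
ft_force: [-0.1, 0.5, 0.8]
width: 0.0853
11.3333 [ 0.44322919 -0.29751317  0.2140776 ] [[320.23895949 189.55618432]]
```

View pics/v7.png

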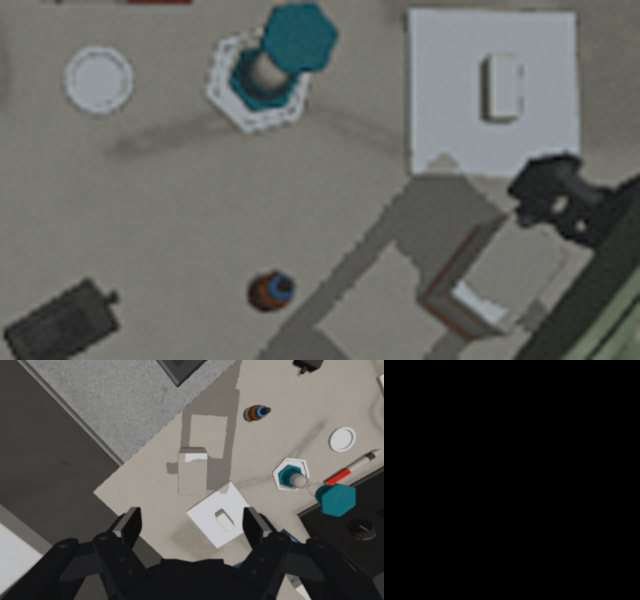

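The timer is upright in the hexagonal recess, and its top is clear of everything. The carton top at about (320,190) in the wrist view is square to the jaws. I'll descend and grip.

```bash
python3 -m pendant '[[[0,0.08,-0.015],[0,0,0]],[[0,0.2,-0.015],[0,0,0]],[[0,0.32,-0.015],[0,0,0]],[[0,0.42,-0.015],[0,0,0]],[[0,0.5,-0.015],[0,0,0]],[[0,0.56,-0.015],[0,0,0]],[[0,0.6,-0.015],[0,0,0]],[[0,0.61,-0.015],[0,0,0]],[[0,0.61,-0.015],[0,0,0]]]'
python3 -m pendant '[[[0,0,0],[0,0,0]],[[0,0,0],[0,0,0]],[[0,0,0],[0,0,0]],[[0,0,0],[0,0,0]],[[0,0,0],[0,0,0]],[[0,0,0],[0,0,0]]]' 0.4 30
python3 -m pendant '[[[0,-0.03,0],[0,0,0]],[[0,-0.08,0],[0,0,0]],[[0,-0.15,0],[0,0,0]],[[0,-0.23,0],[0,0,0]],[[0,-0.31,0],[0,0,0]],[[0,-0.38,0],[0,0,0]],[[0,-0.43,0],[0,0,0]],[[0,-0.46,0],[0,0,0]],[[0,-0.47,0],[0,0,0]],[[0,-0.47,0],[0,0,0]]]'
python3 - <<'E'
from h import *
from cell import ctrl
w=grab(ctrl);np.savez("pics/w8.npz",**w)
o=ctrl.get_obs();print(o["t"],o["ee_pos"],o["width"])
for p in ([.44,.0,.17],[.6011,.1258,.17]):print(rel(o,p,np.radians(87)))
E
```

```text
t: 12.08
ee_pos: [0.4465, -0.3, 0.0306]
orientation: [-1.458, -0.687, 0.687]
ft_force: [-0.2, 0.2, -0.1]
width: 0.0854
t: 12.58
ee_pos: [0.4474, -0.3018, 0.0329]
orientation: [-1.463, -0.688, 0.685]
ft_force: [0.7, 0.6, 5.6]
width: 0.05
t: 13.42
ee_pos: [0.4461, -0.301, 0.1727]
orientation: [-1.46, -0.686, 0.686]
ft_force: [-0.3, 0.9, -1.0]
width: 0.0502
13.4667 [ 0.44559845 -0.30053628  0.17155999] 0.05010824807390804
(array([0.75951517, 0.00593542, 0.65349456]), array([-7.60321503e-04, -4.26350518e-01,  2.25159111e-04]))
(array([1.42502126, 0.00574002, 0.50751153]), array([-7.60321503e-04, -4.26350518e-01,  2.25159111e-04]))
```

```bash
python3 -m pendant '[[[0.04,0,0.03],[0,-0.03,0]],[[0.11,0,0.09],[0,-0.08,0]],[[0.2,0,0.17],[0,-0.14,0]],[[0.29,0,0.25],[0,-0.2,0]],[[0.38,0,0.33],[0,-0.26,0]],[[0.47,0,0.41],[0,-0.32,0]],[[0.56,0,0.49],[0,-0.37,0]],[[0.65,0,0.56],[0,-0.41,0]],[[0.72,0,0.62],[0,-0.425,0]],[[0.76,0,0.65],[0,-0.425,0]]]'
python3 - <<'E'
from h import *
from cell import ctrl
o=ctrl.get_obs();print(o["t"],o["ee_pos"],o["width"])
for p in ([.6011,.1258,.12],):print(rel(o,p,np.radians(87)))
E
```

```text
t: 14.3
ee_pos: [0.439, 0.0031, 0.1705]
orientation: [-1.228, -1.171, 1.173]
ft_force: [1.2, 0.3, -1.2]
width: 0.0499
14.3 [0.43895442 0.00306945 0.17047608] 0.049884263934014426
(array([ 0.43475358,  0.16710414, -0.52044543]), array([-0.00264441,  0.00221283,  0.00139324]))
```

```bash
python3 -m pendant '[[[0.03,0,-0.04],[0,0,0]],[[0.09,0,-0.11],[0,0,0]],[[0.16,0,-0.2],[0,0,0]],[[0.23,0,-0.28],[0,0,0]],[[0.3,0,-0.36],[0,0,0]],[[0.36,0.03,-0.43],[0,0,0]],[[0.41,0.07,-0.48],[0,0,0]],[[0.43,0.12,-0.51],[0,0,0]],[[0.435,0.16,-0.52],[0,0,0]],[[0.435,0.167,-0.52],[0,0,0]]]'
python3 -m pendant '[[[0,0,0],[0,0,0]],[[0,0,0],[0,0,0]]]'
python3 - <<'E'
from h import *
from cell import ctrl
o=ctrl.get_obs();print(o["t"],o["ee_pos"],o["width"])
print(rel(o,[.6011,.1258,.036],np.radians(87)))
w=grab(ctrl);t=grab(ctrl,"top")
np.savez("pics/w9.npz",**w)
a=cv2.resize(w["color"][:,:,::-1],(480,300));b=cv2.resize(t["color"][140:215,220:340,::-1],(480,300),interpolation=cv2.INTER_CUBIC)
cv2.imwrite("pics/v9.png",np.vstack([a,b]))
E
```

```text
t: 15.13
ee_pos: [0.6009, 0.1216, 0.1173]
orientation: [-1.228, -1.164, 1.175]
ft_force: [-0.1, 0.0, -1.5]
width: 0.0499
t: 15.3
ee_pos: [0.6031, 0.1205, 0.1217]
orientation: [-1.233, -1.168, 1.17]
ft_force: [0.0, -0.2, 0.3]
width: 0.0504
15.3 [0.60311154 0.12053821 0.12169763] 0.050375675166532345
(array([0.0172498 , 0.28566504, 0.0071726 ]), array([-0.00110963, -0.00132513, -0.00023374]))
```

View pics/v9.png

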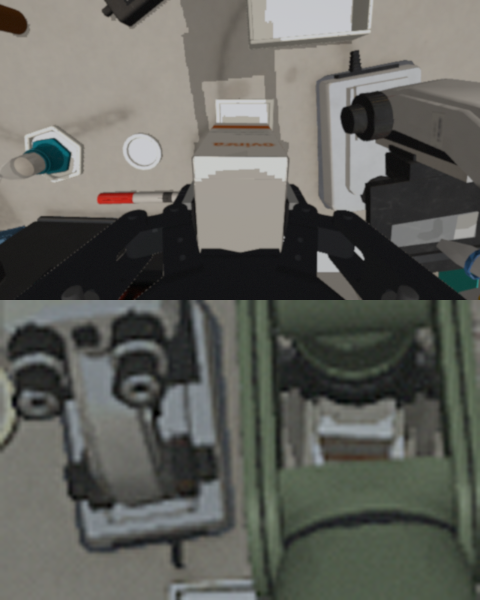

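The carton hangs over the tray, and the arm is clear of the microscope. I'll lower it.

```bash
python3 -m pendant '[[[0.015,0.03,0.006],[0,0,0]],[[0.015,0.08,0.006],[0,0,0]],[[0.015,0.13,0.006],[0,0,0]],[[0.015,0.17,0.006],[0,0,0]],[[0.015,0.2,0.006],[0,0,0]],[[0.015,0.225,0.006],[0,0,0]],[[0.015,0.245,0.006],[0,0,0]],[[0.015,0.26,0.006],[0,0,0]],[[0.015,0.265,0.006],[0,0,0]],[[0.015,0.265,0.006],[0,0,0]]]'
python3 -m pendant '[[[0,0.003,0],[0,0,0]],[[0,0.006,0],[0,0,0]],[[0,0.009,0],[0,0,0]],[[0,0.012,0],[0,0,0]],[[0,0.012,0],[0,0,0]]]'
python3 - <<'E'
from h import *
from cell import ctrl
o=ctrl.get_obs();print(o["t"],o["ee_pos"],o["ft_force"])
w=grab(ctrl);np.savez("pics/w10.npz",**w)
E
```

```text
t: 16.23
ee_pos: [0.6027, 0.1255, 0.0424]
orientation: [-1.234, -1.169, 1.169]
ft_force: [0.3, 0.3, 0.1]
width: 0.05
t: 16.65
ee_pos: [0.6026, 0.1255, 0.039]
orientation: [-1.234, -1.169, 1.169]
ft_force: [0.1, 0.2, -1.2]
width: 0.0498
16.65 [0.60261223 0.12553395 0.03895199] [ 0.13204279  0.18907826 -1.22153724]
```

```bash
python3 -m pendant '[[[0,0.003,0],[0,0,0]],[[0,0.006,0],[0,0,0]],[[0,0.009,0],[0,0,0]],[[0,0.011,0],[0,0,0]],[[0,0.011,0],[0,0,0]]]'
python3 - <<'E'
from h import *
from cell import ctrl
w=grab(ctrl);c=grab(ctrl,"scene")
a=cv2.resize(w["color"][80:360,170:500,::-1],None,fx=1.1,fy=1.1);b=cv2.resize(c["color"][150:240,300:430,::-1],None,fx=3,fy=3,interpolation=cv2.INTER_CUBIC)
h=max(a.shape[0],b.shape[0]);f=lambda i:cv2.copyMakeBorder(i,0,h-i.shape[0],0,0,0)
cv2.imwrite("pics/v10.png",np.hstack([f(a),f(b)]))
E
```

```text
t: 17.12
ee_pos: [0.6027, 0.1256, 0.036]
orientation: [-1.234, -1.169, 1.169]
ft_force: [-0.8, -0.1, 1.8]
width: 0.0496
```

View pics/v10.png

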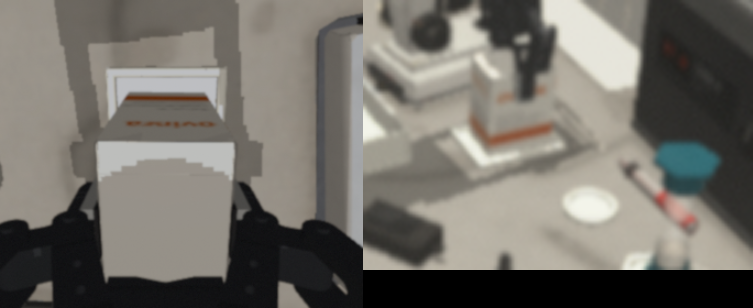

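Run:
```python
from h import *
from cell import ctrl
w=grab(ctrl)
q=lambda u,v:(170+u/1.1,80+v/1.1)
print("carton front bottom",ray(w,[q(127,94),q(209,94)],.003))
print("outer lip front top",ray(w,[q(107,69),q(219,69)],.008))
print("top carton front edge",ray(w,[q(99,142),q(236,142)],.102), "bottom carton top back?",proj(w,[.6011+.038,.1258,.102]))
print("pred carton tray front outer",proj(w,[.601-.051,.1258,.008]))
```

```text
carton front bottom [[0.56527091 0.1033557  0.003     ]
 [0.56815663 0.15693526 0.003     ]]
outer lip front top [[0.54798807 0.09294804 0.008     ]
 [0.55174746 0.16271741 0.008     ]]
top carton front edge [[0.5640422  0.10510231 0.102     ]
 [0.56662466 0.15309638 0.102     ]] bottom carton top back? [[323.34339927 360.76558117]]
pred carton tray front outer [[315.23317636 143.08308677]]
```

The numbers put the carton's front face at x = 0.566 and its centre at (0.604, 0.130), which is inside the recess with 3 to 10 mm to spare. I'll release it and go on to the dropper.

```bash
python3 -m pendant '[[[0,0,0],[0,0,0]],[[0,0,0],[0,0,0]],[[0,0,0],[0,0,0]],[[0,-0.06,0],[0,0,0]],[[0,-0.16,0],[0,0,0]],[[0,-0.28,0],[0,0,0]],[[0,-0.4,0],[0,0,0]],[[0,-0.48,0],[0,0,0]],[[0,-0.52,0],[0,0,0]],[[0,-0.52,0],[0,0,0]]]' 0.8 30
python3 - <<'E'
from h import *
from cell import ctrl
o=ctrl.get_obs();print(o["t"],o["ee_pos"])
print(rel(o,[.4415,-.139,.16],np.radians(87)))
E
```

```text
t: 18.1
ee_pos: [0.6052, 0.1258, 0.1957]
orientation: [-1.239, -1.175, 1.165]
ft_force: [0.3, 0.1, 0.7]
width: 0.0683
18.1 [0.60521125 0.12575755 0.19574411]
(array([-0.9109072 ,  0.1144774 ,  0.49797865]), array([ 0.00512604, -0.00123611,  0.00061334]))
```

```bash
python3 -m pendant '[[[-0.08,0,0.05],[0,0,0]],[[-0.2,0,0.11],[0,0,0]],[[-0.32,0,0.18],[0,0,0]],[[-0.44,0,0.25],[0,0,0]],[[-0.56,0,0.32],[0,0,0]],[[-0.68,0.02,0.38],[0,0,0]],[[-0.79,0.05,0.43],[0,0,0]],[[-0.87,0.08,0.47],[0,0,0]],[[-0.91,0.11,0.498],[0,0,0]],[[-0.91,0.115,0.498],[0,0,0]]]'
python3 -m pendant '[[[0,0,0],[0,0,0]],[[0,0,0],[0,0,0]]]'
python3 - <<'E'
from h import *
from cell import ctrl
w=grab(ctrl);np.savez("pics/w11.npz",**w);o=ctrl.get_obs();print(o["t"],o["ee_pos"])
q=proj(w,[[.4415,-.139,0],[.4415,-.139,.048],[.4415,-.139,.097]]);print(q)
h=cv2.cvtColor(w["color"],cv2.COLOR_RGB2HSV)
m=((h[...,1]>130)&(h[...,0]<18)&(h[...,2]>25)).astype(np.uint8)
k,l,st,ce=cv2.connectedComponentsWithStats(m)
for i in range(1,k):
    if st[i,4]>80:print(st[i],ce[i].round(1))
cv2.imwrite("pics/w11.png",cv2.resize(w["color"][120:300,220:420,::-1],None,fx=2,fy=2))
E
```

```text
t: 18.93
ee_pos: [0.4342, -0.1397, 0.1529]
orientation: [-1.228, -1.162, 1.168]
ft_force: [-0.4, 1.3, -0.5]
width: 0.0685
t: 19.1
ee_pos: [0.4382, -0.1381, 0.156]
orientation: [-1.232, -1.169, 1.169]
ft_force: [1.3, 0.0, -0.0]
width: 0.0684
19.15 [ 0.43886042 -0.13808606  0.15660123]
[[318.58683614 179.85569938]
 [318.44752986 190.75472884]
 [318.25056039 206.16520467]]
[304 173  25  24 267] [317.2 184. ]
[526 271  43   5 189] [547. 273.]
[516 273  13  32 238] [522.  288.5]
```

Run:
```python
from h import *
w=dict(np.load("pics/w11.npz"));im=w["color"]
for v in range(162,232,2):print(v,im[v,313:322].mean(0).astype(int).tolist(),end=" ")
print()
for v in(180,190,200,205,210):print(v,[int(x) for x in im[v-1:v+2,296:342:2].mean((0,2))])
for x in(.4415,.444,.447):
  a=np.linspace(0,2*np.pi,40);ring=lambda z,r:proj(w,np.c_[x+r*np.cos(a),-.141+r*np.sin(a),0*a+z])
  print(x,ring(0,.014).min(0).round(1),ring(.048,.014).min(0).round(1),ring(.048,.014).max(0).round(1),ring(.097,.004).max(0).round(1))
```

```text
162 [157, 150, 141] 164 [155, 149, 139] 166 [132, 126, 118] 168 [113, 108, 101] 170 [100, 93, 85] 172 [66, 52, 42] 174 [84, 78, 72] 176 [81, 74, 67] 178 [57, 36, 22] 180 [59, 31, 8] 182 [70, 36, 9] 184 [76, 41, 11] 186 [67, 40, 26] 188 [32, 40, 54] 190 [29, 51, 74] 192 [38, 68, 97] 194 [35, 60, 85] 196 [25, 30, 37] 198 [22, 23, 24] 200 [22, 22, 22] 202 [25, 24, 24] 204 [30, 29, 29] 206 [34, 32, 33] 208 [43, 41, 39] 210 [62, 59, 55] 212 [102, 97, 90] 214 [114, 108, 102] 216 [113, 109, 102] 218 [114, 109, 102] 220 [114, 109, 102] 222 [114, 109, 102] 224 [114, 109, 102] 226 [114, 109, 102] 228 [114, 110, 102] 230 [114, 109, 101] 
180 [107, 108, 107, 107, 97, 72, 47, 35, 33, 34, 33, 34, 32, 31, 28, 29, 71, 105, 106, 107, 107, 106, 106]
190 [107, 107, 107, 94, 45, 42, 43, 44, 48, 55, 57, 52, 46, 42, 44, 41, 41, 92, 107, 107, 107, 107, 107]
200 [107, 109, 108, 108, 102, 75, 66, 37, 24, 23, 22, 22, 21, 48, 66, 71, 99, 106, 107, 107, 106, 107, 107]
205 [108, 108, 108, 108, 108, 103, 82, 46, 29, 30, 32, 31, 29, 61, 90, 107, 109, 108, 108, 108, 108, 108, 108]
210 [108, 107, 107, 107, 107, 107, 107, 103, 70, 45, 42, 54, 93, 108, 109, 109, 109, 109, 109, 109, 108, 108, 108]
0.4415 [304.9 168.2] [302.6 177.3] [330.3 204. ] [320.6 210.7]
0.444 [305.1 170.3] [302.8 179.8] [330.4 206.3] [320.8 213.5]
0.447 [305.3 172.8] [303.  182.7] [330.5 209.1] [320.9 216.8]
```

```bash
python3 -m pendant '[[[-0.009,0.06,-0.011],[0,0,0]],[[-0.009,0.16,-0.011],[0,0,0]],[[-0.009,0.26,-0.011],[0,0,0]],[[-0.009,0.34,-0.011],[0,0,0]],[[-0.009,0.39,-0.011],[0,0,0]],[[-0.009,0.42,-0.011],[0,0,0]],[[-0.009,0.44,-0.011],[0,0,0]],[[-0.009,0.45,-0.011],[0,0,0]],[[-0.009,0.455,-0.011],[0,0,0]],[[-0.009,0.455,-0.011],[0,0,0]]]'
python3 -m pendant '[[[0,0.01,0],[0,0,0]],[[0,0.02,0],[0,0,0]],[[0,0.03,0],[0,0,0]],[[0,0.035,0],[0,0,0]],[[0,0.035,0],[0,0,0]]]'
```

```text
t: 19.98
ee_pos: [0.4427, -0.1421, 0.0214]
orientation: [-1.236, -1.17, 1.169]
ft_force: [0.1, 0.2, -0.2]
width: 0.0685
t: 20.4
ee_pos: [0.4414, -0.1417, 0.0098]
orientation: [-1.234, -1.169, 1.169]
ft_force: [-0.4, 0.7, 1.3]
width: 0.0684
```

```bash
python3 -m pendant '[[[0,0.008,0],[0,0,0]],[[0,0.015,0],[0,0,0]],[[0,0.017,0],[0,0,0]]]'
python3 -m pendant '[[[0,0,0],[0,0,0]],[[0,0,0],[0,0,0]],[[0,0,0],[0,0,0]],[[0,0,0],[0,0,0]],[[0,0,0],[0,0,0]],[[0,0,0],[0,0,0]],[[0,0,0],[0,0,0]],[[0,0,0],[0,0,0]]]' 0.2 25
python3 -m pendant '[[[0,-0.03,0],[0,0,0]],[[0,-0.08,0],[0,0,0]],[[0,-0.14,0],[0,0,0]],[[0,-0.19,0],[0,0,0]],[[0,-0.23,0],[0,0,0]],[[0,-0.26,0],[0,0,0]],[[0,-0.27,0],[0,0,0]],[[0,-0.27,0],[0,0,0]]]'
python3 - <<'E'
from h import *
from cell import ctrl
o=ctrl.get_obs();print(o["t"],o["ee_pos"])
print(rel(o,[.6132,-.0186,.087],np.radians(87)))
E
```

```text
t: 20.65
ee_pos: [0.4416, -0.1417, 0.0047]
orientation: [-1.234, -1.169, 1.169]
ft_force: [-0.1, 0.7, -0.3]
width: 0.0683
t: 21.32
ee_pos: [0.4421, -0.142, 0.0053]
orientation: [-1.235, -1.169, 1.169]
ft_force: [0.8, -0.8, 0.9]
width: 0.0266
t: 21.98
ee_pos: [0.4424, -0.1421, 0.087]
orientation: [-1.236, -1.17, 1.169]
ft_force: [0.9, -0.4, 0.3]
width: 0.0267
21.9833 [ 0.44238441 -0.14207558  0.08703299]
(array([ 0.44184054,  0.00068864, -0.54624034]), array([ 0.00112276, -0.00124358, -0.00051657]))
```

```bash
python3 -m pendant '[[[0.03,0,-0.04],[0,0,0]],[[0.09,0,-0.11],[0,0,0]],[[0.16,0,-0.2],[0,0,0]],[[0.23,0,-0.29],[0,0,0]],[[0.3,0,-0.37],[0,0,0]],[[0.36,0,-0.44],[0,0,0]],[[0.41,0,-0.5],[0,0,0]],[[0.435,0,-0.535],[0,0,0]],[[0.442,0,-0.546],[0,0,0]],[[0.442,0,-0.546],[0,0,0]]]'
python3 -m pendant '[[[0,0,0],[0,0,0]],[[0,0,0],[0,0,0]]]'
python3 - <<'E'
from h import *
from cell import ctrl
w=grab(ctrl);np.savez("pics/w12.npz",**w);o=ctrl.get_obs();print(o["t"],o["ee_pos"],o["width"])
print(rel(o,[.6132,-.0186,.013],np.radians(87)))
c=grab(ctrl,"scene")
a=w["color"][60:360,140:500,::-1];b=cv2.resize(c["color"][160:260,330:450,::-1],(360,300),interpolation=cv2.INTER_CUBIC)
cv2.imwrite("pics/v12.png",np.hstack([a,b]))
E
```

```text
t: 22.82
ee_pos: [0.6122, -0.0177, 0.0847]
orientation: [-1.232, -1.168, 1.171]
ft_force: [-1.3, -0.6, -0.4]
width: 0.0269
t: 22.98
ee_pos: [0.6112, -0.0189, 0.0854]
orientation: [-1.233, -1.167, 1.169]
ft_force: [-0.7, 0.2, 0.0]
width: 0.0268
23.0333 [ 0.61137555 -0.0189707   0.08562641] 0.026765701809851838
(array([ 0.00158362,  0.24207835, -0.00637926]), array([-1.03369433e-03, -1.95832547e-03, -3.62975537e-05]))
```

View pics/v12.png

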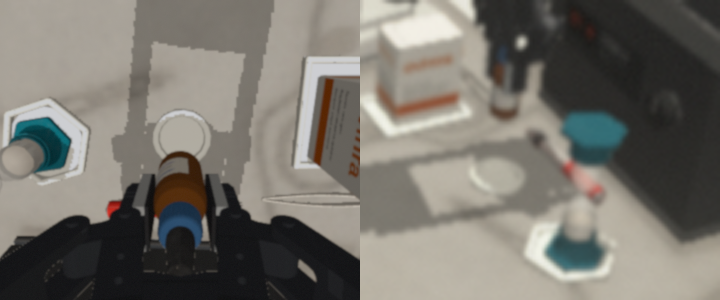

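The bottle is held upright above the round tray at about (322,198) in wrist pixels. The carton and timer stand in their trays. I'll check the tray position from here and lower.

```bash
python3 - <<'E'
from h import *
w=dict(np.load("pics/w12.npz"));print(ray(w,[[140+182,60+137.5]],.008), ray(w,[[140+181,60+153],[140+157,60+195],[140+207,60+195]],.081))
E
python3 -m pendant '[[[0.0015,0.03,-0.006],[0,0,0]],[[0.0015,0.07,-0.006],[0,0,0]],[[0.0015,0.12,-0.006],[0,0,0]],[[0.0015,0.16,-0.006],[0,0,0]],[[0.0015,0.19,-0.006],[0,0,0]],[[0.0015,0.21,-0.006],[0,0,0]],[[0.0015,0.225,-0.006],[0,0,0]],[[0.0015,0.235,-0.006],[0,0,0]],[[0.0015,0.24,-0.006],[0,0,0]],[[0.0015,0.24,-0.006],[0,0,0]]]'
python3 -m pendant '[[[0,0.003,0],[0,0,0]],[[0,0.006,0],[0,0,0]],[[0,0.009,0],[0,0,0]],[[0,0.012,0],[0,0,0]],[[0,0.012,0],[0,0,0]]]'
```

```text
[[ 0.612557   -0.01647109  0.008     ]] [[ 0.60099915 -0.01702371  0.081     ]
 [ 0.63038104 -0.03493802  0.081     ]
 [ 0.63223284 -0.00099653  0.081     ]]
t: 23.92
ee_pos: [0.6146, -0.018, 0.0141]
orientation: [-1.235, -1.169, 1.169]
ft_force: [0.1, -0.3, -0.7]
width: 0.0268
t: 24.33
ee_pos: [0.6144, -0.0179, 0.0105]
orientation: [-1.234, -1.169, 1.169]
ft_force: [-0.1, 0.2, -0.7]
width: 0.0263
```

```bash
python3 -m pendant '[[[0,0.003,0],[0,0,0]],[[0,0.006,0],[0,0,0]],[[0,0.007,0],[0,0,0]],[[0,0.007,0],[0,0,0]]]'
```

```text
t: 24.67
ee_pos: [0.6144, -0.018, 0.0084]
orientation: [-1.234, -1.169, 1.169]
ft_force: [0.3, -0.4, -1.3]
width: 0.0269
```

```bash
python3 -m pendant '[[[0,0.002,0],[0,0,0]],[[0,0.002,0],[0,0,0]]]'
python3 -m pendant '[[[0,0,0],[0,0,0]],[[0,0,0],[0,0,0]],[[0,0,0],[0,0,0]],[[0,-0.04,0],[0,0,0]],[[0,-0.12,0],[0,0,0]],[[0,-0.22,0],[0,0,0]],[[0,-0.32,0],[0,0,0]],[[0,-0.42,0],[0,0,0]],[[0,-0.48,0],[0,0,0]],[[0,-0.5,0],[0,0,0]]]' 0.7 25
python3 - <<'E'
from h import *
from cell import ctrl
o=ctrl.get_obs();print(o["t"],o["ee_pos"])
print(rel(o,[.4186,.0163,.15],np.radians(29)))
c=grab(ctrl,"scene");np.savez("pics/s13.npz",**c)
E
```

```text
t: 24.83
ee_pos: [0.6146, -0.018, 0.0083]
orientation: [-1.235, -1.169, 1.169]
ft_force: [-1.4, 0.2, 3.2]
width: 0.0267
t: 25.67
ee_pos: [0.6175, -0.0184, 0.1636]
orientation: [-1.242, -1.175, 1.166]
ft_force: [1.1, -0.0, 0.5]
width: 0.06
25.6667 [ 0.61745203 -0.01841534  0.16358044]
(array([0.07968589, 0.03906405, 0.66852147]), array([0.00592877, 0.67363129, 0.00244892]))
```

```bash
python3 -m pendant '[[[0,0,0.06],[0,0.08,0]],[[0.01,0,0.16],[0,0.16,0]],[[0.02,0,0.26],[0,0.24,0]],[[0.04,0,0.37],[0,0.32,0]],[[0.05,0,0.47],[0,0.4,0]],[[0.07,0.01,0.56],[0,0.48,0]],[[0.08,0.03,0.63],[0,0.56,0]],[[0.08,0.04,0.66],[0,0.64,0]],[[0.08,0.04,0.668],[0,0.674,0]],[[0.08,0.04,0.668],[0,0.674,0]]]' 1
python3 -m pendant '[[[0,0,0],[0,0,0]],[[0,0,0],[0,0,0]]]'
python3 - <<'E'
from h import *
from cell import ctrl
w=grab(ctrl);np.savez("pics/w13.npz",**w);o=ctrl.get_obs();print(o["t"],o["ee_pos"])
m=(w["color"].max(2)<75).astype(np.uint8)
print(proj(w,[.4186,.0163,.026]))
m[:, :]=cv2.morphologyEx(m,cv2.MORPH_OPEN,np.ones((9,9)))
k,l,st,ce=cv2.connectedComponentsWithStats(m)
for i in range(1,k):
    if st[i,4]>300:print(i,st[i],ce[i].round(1))
q=proj(w,[.4186,.0163,.026])[0]
i=l[int(q[1]),int(q[0])]
print("fit",i,hull_fit(w,(l==i).astype(float),lambda p:[box3(p,.045,.08,0,.026)],[.4186,.0163,np.radians(29)]))
E
```

```text
t: 26.55
ee_pos: [0.4131, 0.0174, 0.144]
orientation: [-1.533, -0.393, 0.399]
ft_force: [-0.0, -0.2, 0.4]
width: 0.0857
t: 26.72
ee_pos: [0.4155, 0.0168, 0.1453]
orientation: [-1.534, -0.396, 0.398]
ft_force: [0.3, 1.3, -0.2]
width: 0.0855
26.7667 [0.41579978 0.01682027 0.14548354]
[[322.65160312 186.460505  ]]
2 [   85     0   188   142 19028] [177.1  73.3]
3 [535   0  33  37 747] [550.   14.8]
4 [ 614    7   26   61 1218] [628.8  38.7]
5 [ 303  145   42   75 3071] [323.7 181.8]
6 [    0   202   640   198 72126] [292.8 334.6]
fit 5 (array([0.41944756, 0.0170414 , 0.54152843]), np.float64(0.13123272102719302))
```

```bash
python3 -m pendant '[[[0.009,0.06,-0.005],[0,-0.017,0]],[[0.009,0.16,-0.005],[0,-0.017,0]],[[0.009,0.26,-0.005],[0,-0.017,0]],[[0.009,0.35,-0.005],[0,-0.017,0]],[[0.009,0.4,-0.005],[0,-0.017,0]],[[0.009,0.43,-0.005],[0,-0.017,0]],[[0.009,0.45,-0.005],[0,-0.017,0]],[[0.009,0.46,-0.005],[0,-0.017,0]],[[0.009,0.47,-0.005],[0,-0.017,0]],[[0.009,0.47,-0.005],[0,-0.017,0]]]' 1 30
python3 -m pendant '[[[0,0.01,0],[0,0,0]],[[0,0.02,0],[0,0,0]],[[0,0.03,0],[0,0,0]],[[0,0.04,0],[0,0,0]],[[0,0.05,0],[0,0,0]],[[0,0.055,0],[0,0,0]],[[0,0.055,0],[0,0,0]]]'
```

```text
t: 27.6
ee_pos: [0.4195, 0.0168, 0.0052]
orientation: [-1.531, -0.417, 0.415]
ft_force: [-0.3, -0.1, 1.1]
width: 0.0853
t: 28.18
ee_pos: [0.4182, 0.017, -0.0122]
orientation: [-1.53, -0.415, 0.417]
ft_force: [0.8, 0.1, -0.0]
width: 0.0854
```

```bash
python3 -m pendant '[[[0,0.008,0],[0,0,0]],[[0,0.016,0],[0,0,0]],[[0,0.022,0],[0,0,0]],[[0,0.022,0],[0,0,0]]]'
python3 -m pendant '[[[0,0,0],[0,0,0]],[[0,0,0],[0,0,0]],[[0,0,0],[0,0,0]],[[0,0,0],[0,0,0]],[[0,0,0],[0,0,0]],[[0,0,0],[0,0,0]],[[0,0,0],[0,0,0]]]' 0.35 30
```

```text
t: 28.52
ee_pos: [0.4182, 0.0169, -0.0187]
orientation: [-1.53, -0.415, 0.417]
ft_force: [-0.1, 0.6, -0.2]
width: 0.0855
t: 29.1
ee_pos: [0.4191, 0.0168, -0.018]
orientation: [-1.531, -0.417, 0.416]
ft_force: [-0.5, 0.1, 1.2]
width: 0.0438
```

```bash
python3 -m pendant '[[[0,-0.03,0],[0,0,0]],[[0,-0.08,0],[0,0,0]],[[0,-0.14,0],[0,0,0]],[[0,-0.2,0],[0,0,0]],[[0,-0.25,0],[0,0,0]],[[0,-0.29,0],[0,0,0]],[[0,-0.3,0],[0,0,0]],[[0,-0.3,0],[0,0,0]]]'
python3 - <<'E'
from h import *
from cell import ctrl
o=ctrl.get_obs();print(o["t"],o["ee_pos"],o["width"])
print(rel(o,[.4236,.1979,.072],np.radians(1)))
w=grab(ctrl);np.savez("pics/w14.npz",**w)
m=(w["color"].max(2)<75).astype(np.uint8)
M=R.from_rotvec(o["orientation"]).as_matrix()
print([ (y,int(w["color"][y,320].max())) for y in range(150,260,5)])
E
```

```text
t: 29.77
ee_pos: [0.4194, 0.0168, 0.0728]
orientation: [-1.531, -0.418, 0.414]
ft_force: [-0.2, -0.2, -1.2]
width: 0.0444
29.7667 [0.41943938 0.01676793 0.07276955] 0.04441755154011017
(array([0.31770958, 0.00235546, 0.51361127]), array([0.00070279, 0.34237302, 0.00149547]))
[(150, 178), (155, 157), (160, 133), (165, 132), (170, 132), (175, 79), (180, 25), (185, 38), (190, 65), (195, 64), (200, 63), (205, 46), (210, 29), (215, 29), (220, 27), (225, 30), (230, 28), (235, 29), (240, 29), (245, 30), (250, 28), (255, 28)]
```

```bash
python3 -m pendant '[[[0.02,0,0.03],[0,0.03,0]],[[0.06,0,0.09],[0,0.07,0]],[[0.11,0,0.17],[0,0.12,0]],[[0.16,0,0.26],[0,0.18,0]],[[0.22,0,0.35],[0,0.24,0]],[[0.27,0,0.43],[0,0.29,0]],[[0.31,0,0.49],[0,0.33,0]],[[0.325,0,0.525],[0,0.342,0]],[[0.325,0,0.525],[0,0.342,0]],[[0.325,0,0.525],[0,0.342,0]]]'
python3 -m pendant '[[[0,0.04,0],[0,0,0]],[[0,0.1,0],[0,0,0]],[[0,0.15,0],[0,0,0]],[[0,0.19,0],[0,0,0]],[[0,0.22,0],[0,0,0]],[[0,0.24,0],[0,0,0]],[[0,0.25,0],[0,0,0]],[[0,0.255,0],[0,0,0]],[[0,0.255,0],[0,0,0]]]'
```

```text
t: 30.65
ee_pos: [0.4217, 0.202, 0.0704]
orientation: [-1.572, -0.014, 0.018]
ft_force: [0.0, 0.1, -1.3]
width: 0.0443
t: 31.4
ee_pos: [0.4232, 0.2019, -0.0048]
orientation: [-1.571, -0.014, 0.014]
ft_force: [-1.0, 0.9, 0.1]
width: 0.0442
```

```bash
python3 -m pendant '[[[0,0.005,0],[0,0,0]],[[0,0.01,0],[0,0,0]],[[0,0.015,0],[0,0,0]],[[0,0.02,0],[0,0,0]],[[0,0.024,0],[0,0,0]],[[0,0.027,0],[0,0,0]],[[0,0.029,0],[0,0,0]],[[0,0.029,0],[0,0,0]]]'
```

```text
t: 32.07
ee_pos: [0.4229, 0.202, -0.0137]
orientation: [-1.571, -0.014, 0.014]
ft_force: [0.5, 0.3, -1.0]
width: 0.0445
```

```bash
python3 -m pendant '[[[0,0.003,0],[0,0,0]],[[0,0.003,0],[0,0,0]]]'
python3 -m pendant '[[[0,0,0],[0,0,0]],[[0,0,0],[0,0,0]],[[0,0,0],[0,0,0]],[[0,-0.04,0],[0,0,0]],[[0,-0.12,0],[0,0,0]],[[0,-0.24,0],[0,0,0]],[[0,-0.36,0],[0,0,0]],[[0,-0.48,0],[0,0,0]],[[0,-0.6,0],[0,0,0]],[[0,-0.68,0],[0,0,0]]]' 0.7
python3 -m pendant '[[[0,0,0],[0,0,0]],[[0,0,0],[0,0,0]]]'
python3 - <<'E'
from h import *
from cell import ctrl
w=grab(ctrl);np.savez("pics/w15.npz",**w);o=ctrl.get_obs();print(o["t"],o["ee_pos"])
print(rel(o,[.5974,-.3268,.2],np.radians(87.5)))
c=grab(ctrl,"scene")
a=w["color"][40:320,170:490,::-1];b=cv2.resize(c["color"][160:270,250:430,::-1],(450,275),interpolation=cv2.INTER_CUBIC);b=cv2.copyMakeBorder(b,0,5,0,0,0)
cv2.imwrite("pics/v15.png",np.hstack([a,b]))
E
```

```text
t: 32.23
ee_pos: [0.4231, 0.2021, -0.014]
orientation: [-1.571, -0.014, 0.014]
ft_force: [-1.8, -0.4, 3.6]
width: 0.0442
t: 33.07
ee_pos: [0.4245, 0.2025, 0.1936]
orientation: [-1.569, -0.018, 0.01]
ft_force: [1.5, -0.5, -0.3]
width: 0.0598
t: 33.23
ee_pos: [0.4244, 0.2025, 0.1915]
orientation: [-1.57, -0.018, 0.011]
ft_force: [-1.2, 0.3, 0.1]
width: 0.0598
33.2833 [0.42293688 0.20205213 0.18958571]
(array([ 0.54970202, -0.03461271, -1.77302969]), array([ 2.04317382e-04, -1.00609520e+00,  3.27080008e-04]))
```

View pics/v15.png

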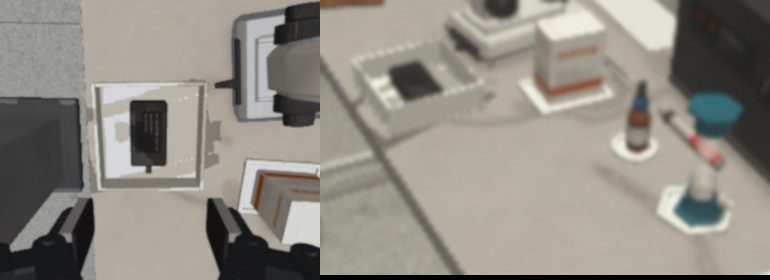

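All three items stand in their trays and the adapter lies flat in the box, with box corners at about (93,84), (203,81), (205,189) and (93,192) in the crop. Next is the lid.

```bash
python3 - <<'E'
from h import *
w=dict(np.load("pics/w15.npz"))
P=ray(w,np.array([(92.5,84),(204,81.5),(205.5,189),(93,191.5)])+[170,40],.041);e=np.roll(P,-1,0)-P
print(P.mean(0),np.linalg.norm(e,axis=1),np.degrees(np.arctan2(e[:,1],e[:,0])))
E
python3 -m pendant '[[[0,-0.03,-0.06],[0,-0.05,0]],[[0.02,-0.03,-0.18],[0,-0.13,0]],[[0.07,-0.03,-0.31],[0,-0.21,0]],[[0.11,-0.03,-0.44],[0,-0.29,0]],[[0.15,-0.03,-0.57],[0,-0.37,0]],[[0.19,-0.03,-0.7],[0,-0.45,0]],[[0.23,-0.03,-0.82],[0,-0.53,0]],[[0.26,-0.03,-0.92],[0,-0.61,0]],[[0.28,-0.03,-0.98],[0,-0.66,0]],[[0.28,-0.03,-0.98],[0,-0.66,0]]]' 0.8
python3 - <<'E'
from h import *
from cell import ctrl
o=ctrl.get_obs();print(o["t"],o["ee_pos"]);print(rel(o,[.5974,-.3268,.17],np.radians(87.5)))
E
```

```text
[0.4231595  0.20043848 0.041     ] [0.12149271 0.12678206 0.1368121  0.12700167] [   2.28932985  -85.02034519 -177.70508599   88.05895372]
t: 34.17
ee_pos: [0.5126, -0.0958, 0.1962]
orientation: [-1.425, -0.782, 0.787]
ft_force: [-0.3, 1.1, 0.2]
width: 0.0681
34.1667 [ 0.51257258 -0.09583008  0.19619673]
(array([-0.49898108,  0.08796298, -0.65084814]), array([-0.00138211, -0.34717901, -0.00172881]))
```

```bash
python3 -m pendant '[[[-0.05,0,-0.06],[0,-0.05,0]],[[-0.12,0,-0.15],[0,-0.12,0]],[[-0.2,0,-0.26],[0,-0.19,0]],[[-0.28,0.02,-0.36],[0,-0.26,0]],[[-0.36,0.04,-0.46],[0,-0.32,0]],[[-0.43,0.06,-0.56],[0,-0.347,0]],[[-0.48,0.08,-0.62],[0,-0.347,0]],[[-0.499,0.088,-0.65],[0,-0.347,0]],[[-0.499,0.088,-0.65],[0,-0.347,0]],[[-0.499,0.088,-0.65],[0,-0.347,0]]]'
python3 -m pendant '[[[0,0,0],[0,0,0]],[[0,0,0],[0,0,0]]]'
python3 - <<'E'
from h import *
from cell import ctrl
w=grab(ctrl);np.savez("pics/w16.npz",**w);o=ctrl.get_obs();print(o["t"],o["ee_pos"])
im=w["color"];print(proj(w,box3([.5974,-.3268,np.radians(-2.5)],.132,.132,.011,.011)).round(0).tolist(),proj(w,box3([.5974,-.3268,np.radians(-2.5)],.05,.024,.039,.039)).round(0).tolist())
m=((im.min(2)>165)&(im.max(2).astype(int)-im.min(2)<25)).astype(np.uint8);m[270:]=0
k,l,st,ce=cv2.connectedComponentsWithStats(m)
for i in range(1,k):
    if st[i,4]>300:print(i,st[i],ce[i].round(1))
g=im.max(2)
for v in(150,190,230):print(v,[int(x) for x in g[v-1:v+2,240:400:4].mean(0)])
E
```

```text
t: 35.0
ee_pos: [0.5964, -0.3195, 0.1701]
orientation: [-1.224, -1.177, 1.177]
ft_force: [-0.2, 0.5, 1.0]
width: 0.0682
t: 35.17
ee_pos: [0.5973, -0.3191, 0.1726]
orientation: [-1.228, -1.179, 1.179]
ft_force: [0.4, 0.3, 0.3]
width: 0.0684
35.2167 [ 0.59747701 -0.31931058  0.17288375]
[[254.0, 118.0], [254.0, 118.0], [371.0, 119.0], [371.0, 119.0], [260.0, 227.0], [260.0, 227.0], [366.0, 228.0], [366.0, 228.0]] [[301.0, 159.0], [301.0, 159.0], [323.0, 159.0], [323.0, 159.0], [302.0, 203.0], [302.0, 203.0], [323.0, 203.0], [323.0, 203.0]]
1 [ 255  119   67  109 3495] [279.2 157. ]
2 [ 312  119   60   67 2582] [348.2 149.5]
3 [ 431  147   71   61 1050] [466.9 166.8]
4 [548 157  46  35 570] [567.9 169.1]
150 [147, 145, 146, 154, 163, 209, 209, 209, 209, 209, 209, 209, 209, 209, 209, 204, 176, 176, 176, 176, 183, 209, 209, 209, 209, 210, 209, 210, 209, 209, 209, 209, 207, 160, 160, 157, 155, 153, 152, 152]
190 [146, 146, 147, 147, 148, 192, 190, 175, 175, 175, 175, 175, 174, 174, 174, 174, 160, 175, 175, 174, 172, 162, 175, 175, 175, 175, 175, 175, 175, 175, 175, 174, 141, 122, 122, 122, 122, 158, 170, 169]
230 [145, 147, 147, 147, 145, 144, 147, 150, 158, 162, 166, 166, 165, 164, 164, 160, 158, 144, 114, 110, 109, 109, 109, 106, 107, 106, 105, 105, 106, 109, 143, 147, 144, 143, 145, 155, 163, 166, 168, 168]
```

```bash
python3 -m pendant '[[[-0.022,0.08,0],[0,0,0]],[[-0.022,0.2,0],[0,0,0]],[[-0.022,0.32,0],[0,0,0]],[[-0.022,0.42,0],[0,0,0]],[[-0.022,0.49,0],[0,0,0]],[[-0.022,0.53,0],[0,0,0]],[[-0.022,0.56,0],[0,0,0]],[[-0.022,0.575,0],[0,0,0]],[[-0.022,0.58,0],[0,0,0]],[[-0.022,0.58,0],[0,0,0]]]'
python3 -m pendant '[[[0,0.008,0],[0,0,0]],[[0,0.016,0],[0,0,0]],[[0,0.02,0],[0,0,0]],[[0,0.02,0],[0,0,0]]]'
python3 -m pendant '[[[0,0,0],[0,0,0]],[[0,0,0],[0,0,0]],[[0,0,0],[0,0,0]],[[0,0,0],[0,0,0]],[[0,0,0],[0,0,0]],[[0,0,0],[0,0,0]],[[0,0,0],[0,0,0]],[[0,0,0],[0,0,0]]]' 0.15 60
```

```text
t: 36.05
ee_pos: [0.5981, -0.3282, -0.0004]
orientation: [-1.231, -1.179, 1.178]
ft_force: [0.2, -0.5, -0.0]
width: 0.0682
t: 36.38
ee_pos: [0.597, -0.3277, -0.0077]
orientation: [-1.229, -1.178, 1.178]
ft_force: [-0.9, -0.0, 0.6]
width: 0.0682
t: 37.05
ee_pos: [0.5974, -0.3279, -0.0074]
orientation: [-1.23, -1.178, 1.178]
ft_force: [0.4, -0.3, 2.7]
width: 0.0226
```

```bash
python3 -m pendant '[[[0,-0.04,0],[0,0,0]],[[0,-0.1,0],[0,0,0]],[[0,-0.17,0.02],[0,0,0]],[[0,-0.23,0.08],[0,0,0]],[[0,-0.27,0.17],[0,0,0]],[[0,-0.28,0.28],[0,0,0]],[[0,-0.28,0.39],[0,0,0]],[[0,-0.28,0.49],[0,0,0]],[[0,-0.28,0.56],[0,0,0]],[[0,-0.28,0.59],[0,0,0]]]'
python3 - <<'E'
from h import *
from cell import ctrl
o=ctrl.get_obs();print(o["t"],o["ee_pos"],o["width"]);print(rel(o,[.42,-.06,.076],np.radians(90)));print(rel(o,[.4234,.199,.076],np.radians(91)))
E
```

```text
t: 37.88
ee_pos: [0.4169, -0.3189, 0.076]
orientation: [-1.226, -1.176, 1.177]
ft_force: [-0.4, -0.5, -1.8]
width: 0.0225
37.8833 [ 0.41691497 -0.31891584  0.0759569 ] 0.022465638997950583
(array([0.86267727, 0.00146947, 0.02741678]), array([-0.00175203, -0.02912463,  0.00122876]))
(array([1.7256804 , 0.00308045, 0.05379654]), array([-0.00174137, -0.04076015,  0.0012441 ]))
```

```bash
python3 -m pendant '[[[0.05,0,0],[0,0,0]],[[0.14,0,0],[0,0,0]],[[0.25,0,0.01],[0,-0.01,0]],[[0.36,0,0.01],[0,-0.01,0]],[[0.47,0,0.02],[0,-0.02,0]],[[0.58,0,0.02],[0,-0.02,0]],[[0.69,0,0.02],[0,-0.03,0]],[[0.78,0,0.03],[0,-0.04,0]],[[0.84,0,0.03],[0,-0.04,0]],[[0.86,0,0.03],[0,-0.04,0]]]'
python3 -m pendant '[[[0.05,0,0],[0,0,0]],[[0.14,0,0],[0,0,0]],[[0.25,0,0],[0,0,0]],[[0.36,0,0],[0,0,0]],[[0.47,0,0],[0,0,0]],[[0.58,0,0],[0,0,0]],[[0.69,0,0],[0,0,0]],[[0.78,0,0],[0,0,0]],[[0.84,0,0],[0,0,0]],[[0.86,0,0],[0,0,0]]]'
python3 -m pendant '[[[0,0,0],[0,0,0]],[[0,0,0],[0,0,0]],[[0,0,0],[0,0,0]]]'
python3 - <<'E'
from h import *
from cell import ctrl
w=grab(ctrl);np.savez("pics/w17.npz",**w);t=grab(ctrl,"top");np.savez("pics/t17.npz",**t)
o=ctrl.get_obs();print(o["t"],o["ee_pos"],o["width"]);print(rel(o,[.4234,.199,.05],np.radians(91)))
E
```

```text
t: 38.72
ee_pos: [0.4223, -0.0585, 0.0764]
orientation: [-1.198, -1.226, 1.224]
ft_force: [0.3, -0.1, -0.4]
width: 0.0226
t: 39.55
ee_pos: [0.4183, 0.1988, 0.0767]
orientation: [-1.199, -1.226, 1.223]
ft_force: [0.1, -0.8, -0.9]
width: 0.0226
t: 39.8
ee_pos: [0.4177, 0.195, 0.0761]
orientation: [-1.202, -1.221, 1.222]
ft_force: [0.1, -0.2, -1.0]
width: 0.0226
39.9 [0.41773263 0.19489379 0.07613457] 0.022792800318211306
(array([ 0.01341239,  0.08710754, -0.01912251]), array([-0.00011785, -0.00100292, -0.00021461]))
```

```bash
python3 -m pendant '[[[0.006,0.01,-0.01],[0,0,0]],[[0.013,0.03,-0.019],[0,0,0]],[[0.013,0.06,-0.019],[0,0,0]],[[0.013,0.085,-0.019],[0,0,0]],[[0.013,0.1,-0.019],[0,0,0]],[[0.013,0.11,-0.019],[0,0,0]],[[0.013,0.118,-0.019],[0,0,0]],[[0.013,0.122,-0.019],[0,0,0]],[[0.013,0.122,-0.019],[0,0,0]],[[0.013,0.122,-0.019],[0,0,0]]]'
python3 - <<'E'
from h import *
from cell import ctrl
w=grab(ctrl);np.savez("pics/w18.npz",**w);o=ctrl.get_obs();print(o["t"],o["ee_pos"],rel(o,[.4234,.199,.037],np.radians(91)))
im=w["color"].max(2)
z0=o["ee_pos"][2]+.0074
print("lid pred",proj(w,box3([*o["ee_pos"][:2],np.radians(0)],.132,.132,z0+.011,z0+.011))[[0,2,4,6]].round(1).tolist())
print("box pred",proj(w,box3([.4234,.199,np.radians(1)],.128,.128,.041,.041))[[0,2,4,6]].round(1).tolist())
for u in(270,300,350,380):print(u,[int(x) for x in im[90:180:3,u-2:u+3].mean(1)])
for v in(150,200):print(v,[int(x) for x in im[v-2:v+3,230:300:3].mean(0)],[int(x) for x in im[v-2:v+3,340:420:3].mean(0)])
E
```

```text
t: 40.73
ee_pos: [0.4234, 0.2001, 0.0398]
orientation: [-1.201, -1.223, 1.222]
ft_force: [0.8, -0.2, -1.2]
width: 0.0228
40.7833 [0.42347544 0.20011878 0.03988505] (array([-0.00372586,  0.00961597,  0.00032465]), array([0.00045855, 0.00027085, 0.00011637]))
lid pred [[193.0, 124.5], [448.5, 129.2], [215.3, 334.2], [418.5, 337.2]]
box pred [[206.0, 128.5], [428.0, 128.7], [226.6, 314.7], [408.1, 314.9]]
270 [114, 112, 116, 111, 93, 100, 100, 100, 100, 100, 99, 99, 96, 134, 149, 180, 180, 181, 181, 181, 181, 181, 181, 181, 180, 180, 180, 180, 181, 181]
300 [117, 123, 122, 119, 96, 100, 100, 99, 98, 98, 99, 100, 100, 172, 180, 181, 181, 181, 181, 181, 181, 181, 181, 181, 181, 181, 181, 181, 181, 181]
350 [122, 120, 120, 123, 100, 100, 100, 100, 99, 100, 100, 99, 101, 172, 181, 180, 181, 181, 181, 181, 181, 180, 181, 181, 181, 181, 180, 181, 181, 181]
380 [124, 126, 118, 122, 136, 140, 142, 139, 139, 139, 140, 139, 109, 136, 145, 146, 145, 146, 146, 145, 146, 146, 145, 146, 146, 145, 146, 146, 146, 146]
150 [180, 181, 181, 180, 181, 181, 180, 181, 181, 181, 181, 181, 181, 181, 181, 180, 181, 181, 181, 181, 181, 181, 181, 181] [181, 181, 181, 181, 181, 181, 181, 154, 146, 146, 146, 146, 146, 146, 146, 145, 145, 146, 167, 181, 181, 181, 181, 181, 180, 181, 181]
200 [181, 180, 181, 180, 181, 181, 180, 181, 181, 181, 181, 181, 181, 181, 181, 181, 181, 181, 181, 180, 180, 177, 177, 177] [157, 162, 180, 180, 181, 181, 181, 181, 181, 181, 179, 148, 145, 145, 145, 145, 145, 145, 145, 145, 146, 166, 181, 181, 181, 181, 181]
```

```bash
python3 -m pendant '[[[-0.003,0.006,0],[0,0,0]],[[-0.003,0.012,0],[0,0,0]],[[-0.003,0.018,0],[0,0,0]],[[-0.003,0.022,0],[0,0,0]],[[-0.003,0.022,0],[0,0,0]]]'
python3 -m pendant '[[[0,0.004,0],[0,0,0]],[[0,0.008,0],[0,0,0]],[[0,0.011,0],[0,0,0]],[[0,0.011,0],[0,0,0]]]'
```

```text
t: 41.2
ee_pos: [0.4228, 0.1989, 0.0326]
orientation: [-1.2, -1.222, 1.223]
ft_force: [-0.3, -0.1, -1.5]
width: 0.0228
t: 41.53
ee_pos: [0.423, 0.199, 0.0294]
orientation: [-1.201, -1.222, 1.223]
ft_force: [-0.6, 0.9, -0.1]
width: 0.0227
```

```bash
python3 -m pendant '[[[0,0.003,0],[0,0,0]],[[0,0.006,0],[0,0,0]],[[0,0.006,0],[0,0,0]]]'
python3 -m pendant '[[[0,0,0],[0,0,0]],[[0,0,0],[0,0,0]],[[0,0,0],[0,0,0]],[[0,0,0],[0,0,0]],[[0,-0.06,0],[0,0,0]],[[0,-0.16,0],[0,0,0]],[[0,-0.28,0],[0,0,0]],[[0,-0.4,0],[0,0,0]],[[0,-0.5,0],[0,0,0]],[[0,-0.56,0],[0,0,0]]]' 0.75
python3 -m pendant '[[[0,0,0.05],[0,0,0]],[[0,0,0.15],[0,0,0]],[[0,0,0.2],[0,0,0]],[[0,0,0.2],[0,0,0]],[[0,0,0.2],[0,0,0]],[[0,0,0.2],[0,0,0]]]'
python3 - <<'E'
from h import *
from cell import ctrl
t=grab(ctrl,"top");c=grab(ctrl,"scene");w=grab(ctrl);np.savez("pics/w19.npz",**w)
o=ctrl.get_obs();print(o["t"],o["ee_pos"],np.abs(o["qvel"]).max())
a=cv2.resize(c["color"][150:280,250:440,::-1],(520,356),interpolation=cv2.INTER_CUBIC)
b=cv2.resize(w["color"][:,:,::-1],(280,175));b=cv2.copyMakeBorder(b,0,181,0,0,0)
d=cv2.resize(t["color"][140:262,220:480,::-1],(512,240),interpolation=cv2.INTER_CUBIC);d=cv2.copyMakeBorder(d,0,0,0,288,0)
cv2.imwrite("pics/v19.png",np.vstack([np.hstack([a,b]),d]))
E
```

```text
t: 41.78
ee_pos: [0.4233, 0.1991, 0.0284]
orientation: [-1.201, -1.222, 1.222]
ft_force: [-1.2, -0.4, 4.3]
width: 0.0226
t: 42.62
ee_pos: [0.4252, 0.1996, 0.2001]
orientation: [-1.204, -1.228, 1.218]
ft_force: [0.7, 0.3, 0.8]
width: 0.0643
t: 43.12
ee_pos: [0.364, 0.1981, 0.1961]
orientation: [-1.202, -1.223, 1.221]
ft_force: [0.9, -0.6, 0.8]
width: 0.0643
43.2667 [0.36408605 0.19800342 0.19591382] 0.0013538718997924866
```

View pics/v19.png

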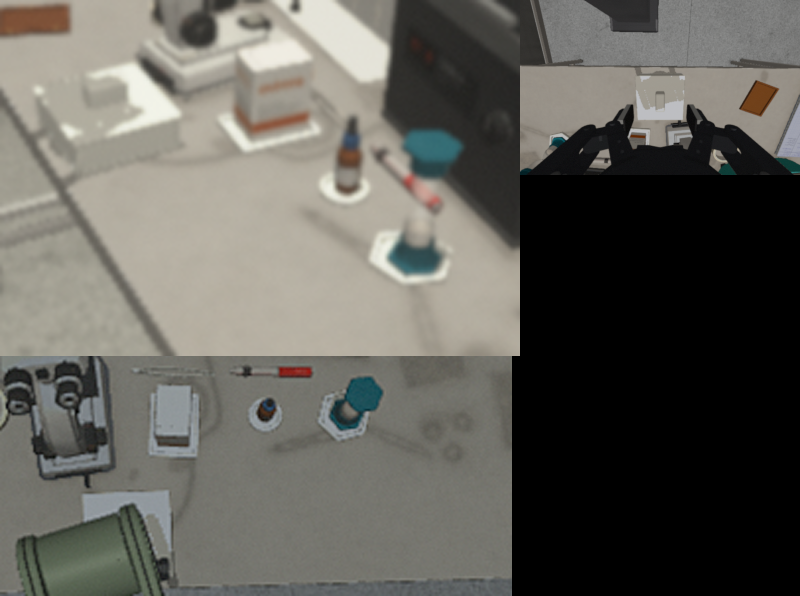

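The lid lies level on the box, and contact came at the height expected for a seated lid. All three items stand in their trays, with nothing near the gripper. I'm handing in.

```bash
python3 -c "
from cell import ctrl
print(ctrl.close_job())"
```

```text
the job is handed in; nothing more can be done
None
```

The job is finished and handed in at about 43 s. The timer, carton and dropper bottle each stand in their own white tray. The adapter lies flat in the box with the lid on.

**Last checks**
- **Pictures:** the last ones show all three items upright in their trays, the lid level on the box, and the gripper clear and at rest.
- **Lid:** it touched down with the tool at z = 0.0284 m, against 0.0286 m expected when seated, at 4.3 N.
- **Forces:** every reading I took was below 6 N.

**What disagreed or failed**
- **First timer grasp:** it closed above the cap without touching the timer. In the pictures the pads sit roughly 30 mm behind the TCP, not where the sheet puts them. I lowered the later grasps to match.
- **Carton:** it stands about 3 mm off its tray's centre, still inside the recess.
- **Box position:** two measurements differed by about 2.5 mm. I used the middle value and the lid went in without resistance.

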